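# Unhook the bit cassette from its dock and stand it in the bench cradle

## Task

The bit cassette is hooked into its upright dock: its foot stands behind a front lip and its rear hook hangs behind a second lip, under a spring keeper. Lift it gently until you feel the keeper, tilt its top out toward the dock's front so that the hook clears the lip, draw it out, and stand it upright and fully down in the slot of the low bench cradle, then let go. Never force it against the dock or the cradle, and leave the loose tools where they are.

Things in the scene. Friction and masses are not known exactly. Their poses are not given: they have to be found in the camera images.
- cassette: Black upright bit cassette, loose, 0.2 to 0.4 kg: plate 12 mm thick (x), 66 wide (y), 135 tall (z). Origin at the centre of the foot's underside, z up, -x its front (bits, handle). In its frame, mm: handle tab x -26..-12, y -13..13, z 120..175, bridged to the plate at z 120..134; behind, a steel hook, see hook_nose.
- handle (a point): Centre for gripping the cassette's handle tab, 160 mm above its foot and 19 mm in front of the plate's middle plane (cassette frame -19, 0, 160 mm), axes as the cassette's. The tab is 26 mm wide along y, 14 mm thick along x; the plate's top edge (z 135) lies 25 mm lower; most easily pinched along y from above.
- hook_nose (a point): Middle of the underside of the hook's nose at the cassette's back (cassette frame 23.5, 0, 96 mm; axes as the cassette's). The nose is 7 mm thick (x), 20 mm wide (y) and rises 34 mm from here to the top of the hook's arm, which joins the plate's back (cassette x 6); the arm is 6 mm high, its underside 28 mm above here.
- dock: Grey fixed upright dock, 192 mm tall, 110 wide, -x its front, z up. Origin on its underside, below the middle plane of the standing cassette, which stands at dock (0, 0, 12) mm, the same way round. In its frame, mm: ledge behind the foot x 8..14, top z 16; cheeks at y +-38..43, x 12..45; hood x 18..45, z 187..192; back wall from x 40. Takes at most 15 N from the lifted cassette.
- front_lip (a point): Middle of the top inner edge of the dock's front lip (dock frame -8, 0, 52 mm; axes as the dock's). The lip is 5 mm thick, 76 mm wide, 40 mm high above the sill, 2 mm in front of the plate. To unhook, the lifted cassette tilts about this edge, top toward the dock's -x, by about 0.35 to 0.4 rad; then it slides out upward along its own tilted axis (60 mm is enough).
- rear_catch (a point): Dock frame (13.5, 0, 115) mm, axes as the dock's: the lowest place of the top of the hidden steel rear lip, x 11..16, y -22..22. It and the keeper above the nose (x 20..34) are set together 0 to 16 mm higher than this, differently every time and not measured: the nose clears the lip after a lift of 7 to 23 mm, and meets the keeper 2 mm later. The keeper is sprung, 5 N per mm.
- bay (a point): Dock frame (22, 0, 52) mm, axes as the dock's: a point level with the front lip's top, straight below the hook's nose. Tilting about the front lip raises the nose about 0.45 mm per mm forward, into the keeper; tilting the first 0.15 rad about this point instead (the cassette sinks as it tilts) keeps the nose level. Tilting or pulling while too low jams the nose on the rear lip.
- cradle: Low fixed aluminium block, 70 x 110 x 40 mm (x, y, z), origin at the centre of its underside, z up, with one open rectangular slot in its top, 16.5 mm (x) by 71 mm (y), 30 mm deep, mouth chamfered 3 mm. The cassette may stand in it either way round. It bears 20 N from the cassette at most.
- cradle_hole0 (a point): Centre of the mouth of the cradle's slot, on the top face, 40 mm above the bench; axes as the cradle's.
- driver: Loose screwdriver, 190 mm long, 29 mm high, lying between dock and cradle; not to be disturbed. Origin at its underside's middle.
- round_block: Loose brass-coloured bush, 30 mm across, 22 mm high, near the robot; not to be disturbed. Origin at its underside's middle.
- vee: Loose small steel V-block, 40 x 48 x 36 mm, behind the work; not to be disturbed. Origin at its underside's middle.
Things that resemble listed ones, but are neither listed nor needed, are in the scene too. What is meant by the cradle is not brown or turquoise, and is the smaller of those in its own colour.

How it is judged:
On the way:
1. the cassette is unhooked and drawn up out of the dock (z of cassette in the frame of dock above 0.06 m), for 0.1 s.
At the end, for the whole second after the job is handed in: the cassette stands in the cradle's slot: its foot within 8 mm of the slot's centre and at least 26 mm below the mouth (the slot is 30 mm deep), within 0.17 rad of upright and 0.2 rad of the slot's direction, at rest (horizontal distance between cassette and cradle_hole0 below 0.008 m and z of cassette in the frame of cradle_hole0 below -0.026 m and angle between cassette's own z axis and vertical below 0.17 rad and angle between the y axis of cassette and the y axis of cradle, either way round below 0.2 rad and linear speed of cassette below 0.02 m/s); the robot touches nothing.
It fails at once if the cassette, once lifted off the sill, is forced against the dock (more than 15 N) (contact force between cassette and dock above 15 N and z of cassette in the frame of dock above 0.015 m).
It fails at once if the cassette is forced against the cradle (more than 20 N) (contact force between cassette and cradle above 20 N).
It fails at once if a loose tool is moved by more than 20 mm (distance of any of driver, round_block, vee from where it was at the start of the episode above 0.02 m).
It also fails if it takes over 59 s, if anything falls off the work surface, if the arm or the gripper's body presses on something with over 40 N, if the wrist force passes 120 N, or if a joint passes its speed limit or range.

## Robot

A 6-joint arm with a two-finger parallel gripper is mounted at the origin on a cart in front of the work surface, level with it; the furniture and walls round the work are solid. World frame = base frame: x ahead of the robot, y to its left, z up, the work surface at z = 0. Lengths are in m, angles in rad, forces in N, time in s.
With the tool pointing down it reaches from about 0.4 to 0.925 m from the base axis. Payload 3.4 kg.
Tool frame: the origin (TCP) lies at the very end of the fingers, on their centre line; the grasp point (between the pads) lies 19 mm behind it; z points along the fingers, x is the direction in which the jaws open and shut, and the axes are right-handed (so a half turn about z gives the same grasp; the last joint's range is limited). The gripper opens to 85 mm and grips with 20 to 120 N. Pads are 22 mm wide; open, the fingers measure 114 mm over their backs; the gripper's body (76 mm by 85 mm) begins 54 mm behind the grasp point. The pads swing forward as they close: fully open they stand 13 mm farther back than shut.
Start: joints at [-1.196, 0.307, 1.506, -0, 1.328, -0.073], TCP at [0.249, -0.518, 0.21] pointing down, gripper open.
Joint ranges: [-3.12, 3.12], [-1.05, 2.28], [0.14, 2.33], [-1.42, 4.57], [0.1, 2.73], [-2.68, 2.68]. Speed limits (rad/s): [2.57, 2.57, 3.14, 3.14, 3.14, 3.14].

## Interface

Orientations are given as a 3x3 rotation matrix whose columns are the frame's x, y, z axes.
In Python, from station import * gives the robot as it stands.
- The arm moves only by the tool move_arm, never from a script. Its argument "motion" is a list of rows, each an object of numbers: "x", "y", "z": the shift along the world's x, y, z in cm; "ax", "ay", "az": the turn, a rotation vector about the world's x, y, z in degrees. A call has exactly 8 rows; each row is the pose to reach, as a shift and turn from the pose commanded when the call began; what a row does not reach only later rows make up. A row lasts 1/8 s, in which the tool goes at most 62.5 mm and 10.7 degrees, less where a joint would pass 70% of its speed; a pose out of reach is approached as far as the arm can. A call with a gripper value outside its range is refused whole. "gripper" is the opening, from 0 (shut) to 1 (fully open), set as the call begins (left out, the last holds). The fingers move at their own pace and stop on an object; "force" is the grip in N (left out, the last holds). Time passes only in rows, so rows that repeat a pose let the fingers close, or fill a call up. It gives the time, the measured TCP pose, the force and the opening at its end, in the units of the state.
- sense(): the state, without advancing time (a new reading comes with each control period).
- read_camera(name): name is "scene" or "side" or "wrist"; returns a dict with "frame" (420x560x3 uint8, red, green, blue), "vertical_fov" (degrees; the focal length in pixels is half the picture's height over the tangent of half this angle, whatever the lens; pixels are square), "cx", "cy" (the principal point, pixels), "k1" (the pictures are not rectified: a ray, as slopes to the right and down, at radius r is drawn at 1 + k1 r^2 times it, then the intrinsics apply), "pose" (4x4, takes a point from camera to world coordinates). Camera axes: x right, y down, z forward; pixel columns grow to the right and rows downward; lengths in m; the calibration is good to about 2 mm. A picture is of the moment at which its call begins. There is no depth.
- job_done(): hands the job in, once; it reports no verdict.
The state is a dict: "time_s": time; "q": joint angles; "joint_velocities": joint speeds; "tau": joint torques, N m; "tcp_pos": TCP position; "tcp_rot": TCP orientation; "wrist_force": force on the tool from outside, world axes, zero at the start; "wrist_torque": the same for the moment, N m; "finger_gap": finger opening in m.
Only numpy, scipy, OpenCV 4.12 (cv2) and the standard library are available. Lean on these libraries where they do the work, as an engineer would, in place of code of your own. Each camera call takes 0.05 s, during which the arm holds its last target. There are 200 camera calls.

## Working session

There is one attempt and no reset: what is moved stays moved. The work goes in short steps, Python scripts to look and compute and a tool call to move; the robot and the scene stay as the last step left them, time stands still between calls to the robot, and variables do not carry over. Pictures are saved under pics/ and viewed, about 8 in all and at most 12, crops included, and the job is handed in when it is done.

Besides the shell and the picture viewer there is one more tool, called after ">>>" in YAML: its name, and indented under it one key for each argument. move_arm: Moves the arm, as the interface text tells. Its arguments: {"type":"object","properties":{"motion":{"type":"array","items":{"type":"object","properties":{"x":{"type":"number"},"y":{"type":"number"},"z":{"type":"number"},"ax":{"type":"number"},"ay":{"type":"number"},"az":{"type":"number"}}}},"gripper":{"type":"number"},"force":{"type":"number"}},"required":["motion"]}

```bash
ls; mkdir -p pics; python3 - <<'E'
from station import *
import cv2,numpy as np
np.set_printoptions(precision=4,suppress=True)
for n in ["scene","side"]:
    c=read_camera(n); cv2.imwrite(f"pics/{n}0.png",cv2.resize(c["frame"][:,:,::-1],(800,600),interpolation=cv2.INTER_CUBIC))
    np.savez(f"{n}0.npz",**c)
    print(n,c["vertical_fov"],c["cx"],c["cy"],c["k1"],c["pose"])
s=sense();print(s["tcp_pos"],s["tcp_rot"],s["wrist_force"],s["time_s"],s["finger_gap"])
E
```

```text
pics
scene 53.53256048331164 274.292826715179 205.69298919980358 -0.020650431457843173 [[-0.6917 -0.5762  0.4355  0.1823]
 [-0.7221  0.5613 -0.4044  0.3509]
 [-0.0114 -0.5942 -0.8043  0.8042]
 [ 0.      0.      0.      1.    ]]
side 56.37216604632731 278.05131159695856 215.94012773316862 -0.1093579355971941 [[-0.9342 -0.1574  0.32    0.2672]
 [-0.356   0.3584 -0.863   0.7601]
 [ 0.0211 -0.9202 -0.3908  0.4657]
 [ 0.      0.      0.      1.    ]]
[ 0.2487 -0.5177  0.2093] [[ 0.433  -0.9014 -0.0007]
 [-0.9014 -0.433   0.0017]
 [-0.0018 -0.0001 -1.    ]] [-0.2324 -0.1453 -1.013 ] 0.1 0.08537563412479443
```

View pics/scene0.png

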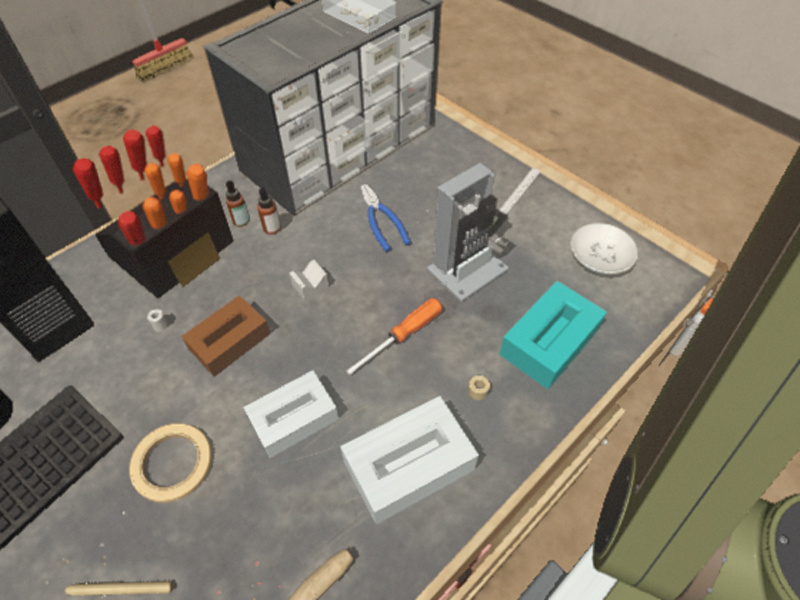

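View pics/side0.png

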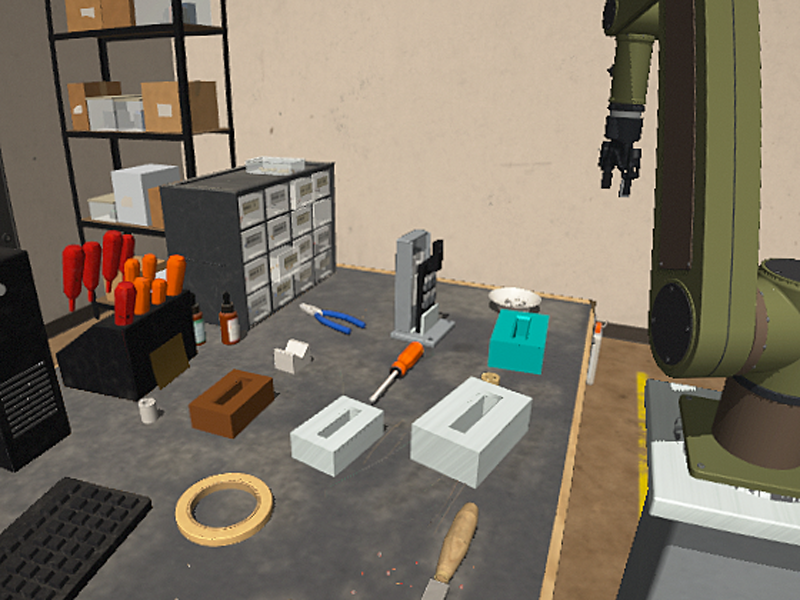

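Scene: dock with cassette at about (470,240), small silver cradle at (290,412) and driver between them (800-px picture). Side view: dock at (415,290), cradle at (337,435). Next, zoomed crops for corner picking.

```bash
python3 - <<'E'
import cv2,numpy as np
def crop(n,x,y,w=134,h=100):
    f=np.load(n+"0.npz")["frame"][y:y+h,x:x+w,::-1]
    f=cv2.resize(f,None,fx=3,fy=3,interpolation=cv2.INTER_CUBIC)[:300,:400]
    for i in range(0,w,10): cv2.line(f,(i*3,0),(i*3,4 if i%50 else 10),(0,0,255),1)
    for i in range(0,h,10): cv2.line(f,(0,i*3),(4 if i%50 else 10,i*3),(0,0,255),1)
    return f
im=np.vstack([np.hstack([crop("scene",270,110),crop("side",240,155)]),np.hstack([crop("scene",140,240),crop("side",170,255)])])
cv2.imwrite("pics/c1.png",im)
E
```

```text
(no output)
```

View pics/c1.png

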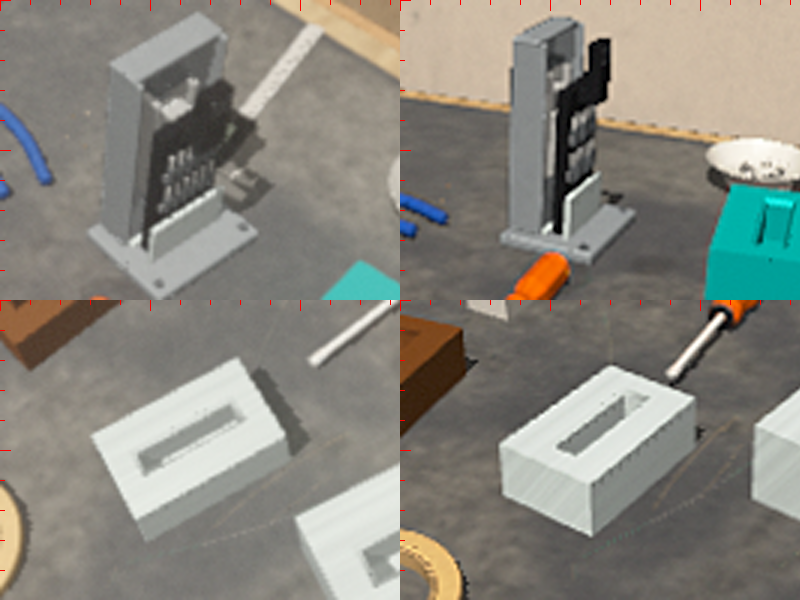

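Crops: dock hood corners, base corners and lip are visible in both views, as are the four cradle top corners, e.g. scene crop (92,435), (240,358), (288,437), (143,517). I'll fit them.

```bash
cat > h.py <<'E'
import cv2,numpy as np
from scipy.optimize import least_squares
np.set_printoptions(precision=4,suppress=True)
def proj(c,P):
    T=np.linalg.inv(c["pose"]); p=np.atleast_2d(P)@T[:3,:3].T+T[:3,3]
    s=p[:,:2]/p[:,2:]; s=s*(1+c["k1"]*(s**2).sum(1,keepdims=True))
    f=210/np.tan(np.radians(float(c["vertical_fov"]))/2)
    return s*f+[c["cx"],c["cy"]]
def Rz(a): return np.array([[np.cos(a),-np.sin(a),0],[np.sin(a),np.cos(a),0],[0,0,1]])
def world(x,L): return np.atleast_2d(L)/1000@Rz(x[2]).T+[x[0],x[1],0]
E
python3 - <<'E'
from h import *
S=np.load("scene0.npz");D=np.load("side0.npz")
sc=lambda L,o:np.array(L,float)/3+o
# cradle
cs=sc([(92,435),(240,358),(288,437),(143,517)],[140,140]); cd=sc([(100,448),(212,365),(295,400),(192,487)],[170,155])
# local: +y world is lower-left in scene ; try
best=None
for yaw0 in np.arange(-3,3.2,.5):
    L=np.array([(35,55,40),(35,-55,40),(-35,-55,40),(-35,55,40)])
    f=lambda x:np.r_[(proj(S,world(x,L))-cs).ravel(),(proj(D,world(x,L))-cd).ravel()]
    r=least_squares(f,[.5,.2,yaw0])
    if best is None or r.cost<best.cost: best=r
print("cradle",best.x,np.round(best.fun,1))
for c,z,n in((S,cs,"S"),(D,cd,"D")):
    r=least_squares(lambda x:(proj(c,world(x,L))-z).ravel(),best.x);print(n,r.x,np.round(r.fun,1))
# dock
hS=sc([(110,65),(195,13),(228,38)],[270,110]); hD=sc([(113,38),(148,19),(184,24),(148,42)],[240,155])
bS=sc([(90,236),(158,299),(257,233)],[270,110]); bD=sc([(102,241),(188,263),(235,214)],[240,155])
H=np.array([(45,43,192),(45,-43,192),(18,-43,192),(18,43,192.)])
def f(x,cams="SD"):
    B=np.array([(x[4],55,0),(x[3],55,0),(x[3],-55,0)])
    o=[]
    if "S" in cams:o+=[(proj(S,world(x,H[:3]))-hS).ravel(),(proj(S,world(x,B))-bS).ravel()]
    if "D" in cams:o+=[(proj(D,world(x,H))-hD).ravel(),(proj(D,world(x,B))-bD).ravel()]
    return np.concatenate(o)
for cams in("SD","S","D"):
    r=least_squares(f,[.7,-.1,0,-40,45],args=(cams,),x_scale=[.1,.1,.1,10,10]);print(cams,r.x,np.round(r.fun,1))
    if cams=="SD":X=r.x
print("handle",world(X,(-19,0,172)))
for c,n,o in((S,"S",[270,110]),(D,"D",[240,155])):
    print(n,np.round((proj(c,world(X,[(-26,-13,187),(-26,13,187),(-13,38,52),(-13,-38,52),(-12,-13,187)]))-o)*3))
E
```

```text
cradle [ 0.551   0.2062 -0.1989] [ 0.6  0.7 -0.3  0.4  0.1 -0.1 -1.5  1.5  0.3 -1.7 -0.5 -0.3  0.5 -1.2
 -0.1 -1.3]
S [ 0.5517  0.2048 -0.1996] [ 0.9  0.1 -0.  -0.2  0.3 -0.7 -1.2  0.8]
D [ 0.5494  0.2095 -0.198 ] [ 0.1 -0.5 -0.6  0.7  0.6 -0.2 -0.1  0.1]
SD [  0.5564  -0.1813  -0.0638 -35.495   49.4073] [ 1.2  0.1  1.8 -0.5 -0.3 -2.4 -1.   1.7  0.3  1.9 -0.7  0.4  0.5 -0.6
  1.9 -1.9 -0.8 -2.3 -1.4 -0.6 -0.7  1.3 -0.   0.4 -1.8  1.1]
S [  0.557   -0.1812  -0.0724 -34.5225  49.3841] [ 1.  -0.2  1.8 -0.6 -0.3 -2.5 -1.2  1.4 -0.4  1.5 -1.1  0.3]
D [  0.5558  -0.1809  -0.0549 -36.8494  49.1925] [ 0.8 -0.5  1.9 -1.9 -0.8 -2.3 -1.1 -0.4 -0.3  1.5  0.8  0.6 -1.3  1.2]
handle [[ 0.5375 -0.1801  0.172 ]]
S [[242.  88.]
 [216. 105.]
 [160. 236.]
 [229. 187.]
 [227.  77.]]
D [[216.  37.]
 [205.  44.]
 [174. 198.]
 [204. 169.]
 [201.  35.]]
```

>>> move_arm:
  motion:
    - {"x": 3,"y": 4,"z": 3,"az": -3}
    - {"x": 7,"y": 8,"z": 6,"az": -8}
    - {"x": 11,"y": 13,"z": 9,"az": -13}
    - {"x": 15,"y": 18,"z": 11,"az": -18}
    - {"x": 19,"y": 23,"z": 12,"az": -23}
    - {"x": 22,"y": 28,"z": 12,"az": -27}
    - {"x": 25,"y": 32,"z": 12,"az": -29.4}
    - {"x": 26,"y": 34,"z": 12,"az": -29.4}

```text
schema error: expected keys x, y, z, ax, ay, az
```

```bash
python3 - <<'E'
from station import *
from h import *
c=read_camera("wrist");np.savez("wrist1.npz",**c);cv2.imwrite("pics/w1.png",cv2.resize(c["frame"][:,:,::-1],(800,600),interpolation=cv2.INTER_CUBIC))
s=sense();print(s["time_s"],s["tcp_pos"],s["tcp_rot"],s["wrist_force"],c["pose"],c["vertical_fov"])
X=[.5564,-.1813,-.0638]
print(proj(c,world(X,[(-26,-13,187),(-26,13,187),(-12,13,187),(-12,-13,187),(18,43,192),(18,-43,192),(45,43,192),(45,-43,192),(-13,38,52),(-13,-38,52)]))*800/560)
E
```

```text
0.15 [ 0.2487 -0.5178  0.2094] [[ 0.433  -0.9014 -0.0006]
 [-0.9014 -0.433   0.0016]
 [-0.0016 -0.0002 -1.    ]] [-0.7591 -0.4326  0.1634] [[ 0.4328 -0.8544 -0.2876  0.3221]
 [-0.9015 -0.4107 -0.1364 -0.4823]
 [-0.0015  0.3183 -0.948   0.3735]
 [ 0.      0.      0.      1.    ]] 64.76755715673438
[[  537.0527   572.6738]
 [  891.3847  1221.0798]
 [ 1172.2043  1855.3731]
 [  718.8919  1000.4868]
 [ 4805.1375  9536.691 ]
 [  947.3549  1955.4876]
 [ 8299.5134 19008.4883]
 [ 1522.6095  4348.1348]
 [   30.085   -479.0178]
 [  135.3776  -452.2285]]
```

View pics/w1.png

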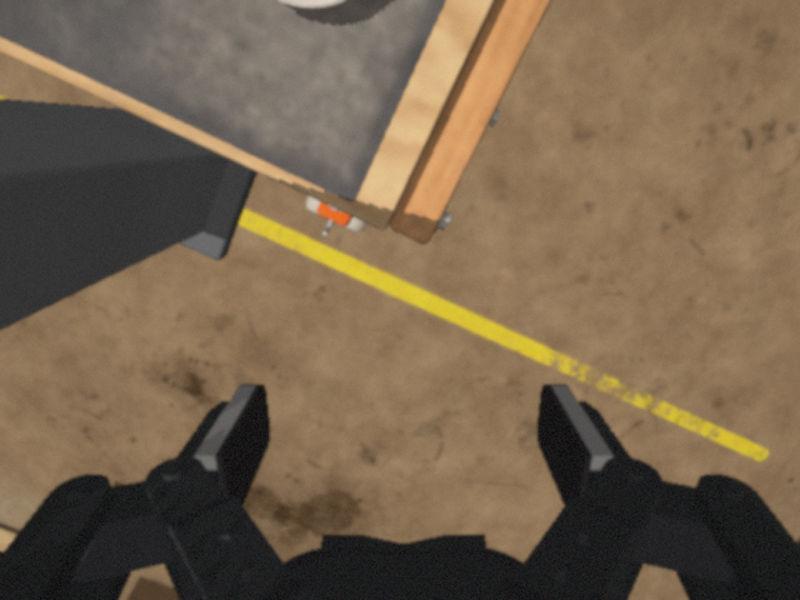

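Wrist picture: only floor and bench corner, since the move was refused (every row needs all keys). Repeating it complete.

>>> move_arm:
  motion:
    - {"x": 3,"y": 4,"z": 3,"ax": 0,"ay": 0,"az": -3}
    - {"x": 7,"y": 8,"z": 6,"ax": 0,"ay": 0,"az": -8}
    - {"x": 11,"y": 13,"z": 9,"ax": 0,"ay": 0,"az": -13}
    - {"x": 15,"y": 18,"z": 11,"ax": 0,"ay": 0,"az": -18}
    - {"x": 18,"y": 23,"z": 12,"ax": 0,"ay": 0,"az": -23}
    - {"x": 20,"y": 28,"z": 12,"ax": 0,"ay": 0,"az": -27}
    - {"x": 22,"y": 32,"z": 12,"ax": 0,"ay": 0,"az": -29.4}
    - {"x": 23,"y": 34,"z": 12,"ax": 0,"ay": 0,"az": -29.4}

```text
time_s: 1.15
tcp_pos: [0.4795, -0.1757, 0.33]
tcp_rot: [[-0.063, -0.998, -0.0], [-0.998, 0.063, 0.001], [-0.001, 0.0, -1.0]]
wrist_force: [-0.4, -0.3, 0.1]
finger_gap: 0.0855
```

```bash
python3 - <<'E'
from station import *
from h import *
c=read_camera("wrist");np.savez("wrist1.npz",**c);im=cv2.resize(c["frame"][:,:,::-1],(800,600),interpolation=cv2.INTER_CUBIC)
s=sense();print(s["time_s"],s["tcp_pos"],s["tcp_rot"],s["wrist_force"],c["pose"])
X=[.5564,-.1813,-.0638]
p=proj(c,world(X,[(-26,-13,187),(-26,13,187),(-12,13,187),(-12,-13,187),(18,43,192),(18,-43,192),(45,43,192),(45,-43,192),(-13,38,52),(-13,-38,52)]))*800/560
for q in p: cv2.circle(im,tuple(int(v) for v in np.round(q)),2,(0,0,255),-1)
cv2.imwrite("pics/w2.png",im);print(p)
E
```

```text
1.2 [ 0.4803 -0.1741  0.3299] [[-0.0618 -0.9981  0.0008]
 [-0.9981  0.0618  0.0029]
 [-0.0029 -0.0006 -1.    ]] [ 0.5458  2.5078 -0.247 ] [[-0.063  -0.9461 -0.3177  0.5607]
 [-0.998   0.0596  0.0203 -0.1807]
 [-0.0003  0.3184 -0.948   0.4942]
 [ 0.      0.      0.      1.    ]]
[[424.7901 185.433 ]
 [384.0054 185.3969]
 [383.7584 162.7751]
 [425.1119 162.8122]
 [332.9757 111.974 ]
 [476.099  112.1076]
 [331.1119  63.2827]
 [478.1199  63.4249]
 [361.8751 155.7826]
 [446.1823 155.8569]]
```

View pics/w2.png

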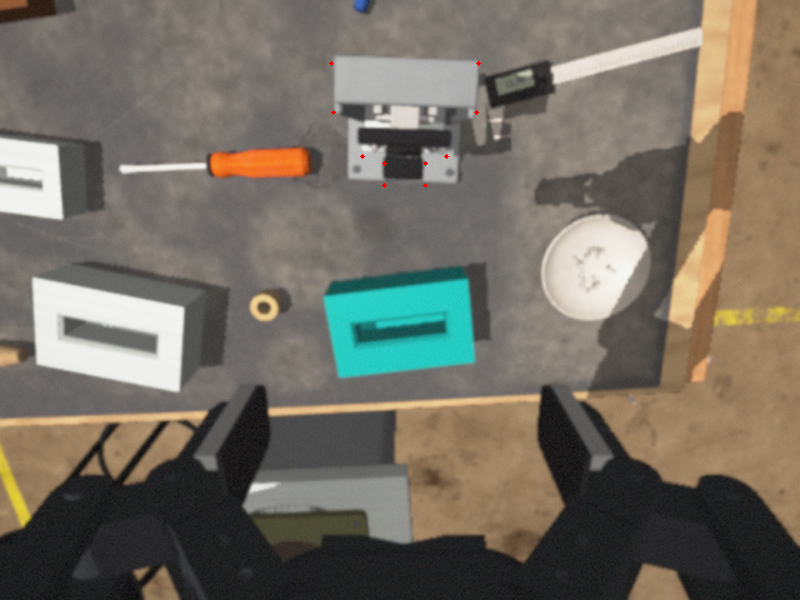

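Picture 5: the hood sits at (334–478, 57–108) and the tab at (385–423, 155–179). Predictions are about 6 px too low, so the dock is about 4 mm farther in +x than fitted. I'll move over the handle and measure tab against fingers directly.

>>> move_arm:
  motion:
    - {"x": 1,"y": -0.1,"z": 0,"ax": 0,"ay": 0,"az": 0}
    - {"x": 2.5,"y": -0.3,"z": -1,"ax": 0,"ay": 0,"az": 0}
    - {"x": 4,"y": -0.4,"z": -3,"ax": 0,"ay": 0,"az": 0}
    - {"x": 5.5,"y": -0.4,"z": -6,"ax": 0,"ay": 0,"az": 0}
    - {"x": 6.2,"y": -0.4,"z": -9,"ax": 0,"ay": 0,"az": 0}
    - {"x": 6.2,"y": -0.4,"z": -11,"ax": 0,"ay": 0,"az": 0}
    - {"x": 6.2,"y": -0.4,"z": -11.5,"ax": 0,"ay": 0,"az": 0}
    - {"x": 6.2,"y": -0.4,"z": -11.5,"ax": 0,"ay": 0,"az": 0}

```text
time_s: 2.2
tcp_pos: [0.5411, -0.1831, 0.2146]
tcp_rot: [[-0.066, -0.998, -0.001], [-0.998, 0.066, 0.0], [-0.0, 0.001, -1.0]]
wrist_force: [-0.1, 1.6, 0.8]
finger_gap: 0.0854
```

```bash
python3 - <<'E'
from station import *
from h import *
c=read_camera("wrist");np.savez("wrist3.npz",**c);im=cv2.resize(c["frame"][:,:,::-1],(800,600),interpolation=cv2.INTER_CUBIC)
s=sense();print(s["time_s"],s["tcp_pos"],s["tcp_rot"],s["wrist_force"],c["pose"])
X=[.5604,-.1813,-.0638]
p=proj(c,world(X,[(-26,-13,187),(-26,13,187),(-12,13,187),(-12,-13,187),(18,43,192),(18,-43,192),(45,43,192),(45,-43,192),(-13,38,52),(-13,-38,52)]))*800/560
p=np.r_[p,proj(c,s["tcp_pos"])*800/560]
for q in p: cv2.circle(im,tuple(int(v) for v in np.round(q)),2,(0,0,255),-1)
cv2.imwrite("pics/w3.png",im);print(p)
E
```

```text
2.25 [ 0.5414 -0.1831  0.2154] [[-0.0662 -0.9978  0.0007]
 [-0.9978  0.0662 -0.0004]
 [ 0.0003 -0.0007 -1.    ]] [-0.5942  0.0156  0.9009] [[-0.0666 -0.9457 -0.3182  0.6223]
 [-0.9978  0.0632  0.0209 -0.1884]
 [ 0.0003  0.3189 -0.9478  0.3788]
 [ 0.      0.      0.      1.    ]]
[[425.6869 344.375 ]
 [367.1448 344.5277]
 [366.2597 315.1138]
 [426.0979 314.9509]
 [289.4015 250.6412]
 [501.6448 250.0068]
 [284.1238 182.7558]
 [505.8662 182.0261]
 [344.9384 247.4288]
 [452.5472 247.1122]
 [403.284  358.4819]]
```

View pics/w3.png

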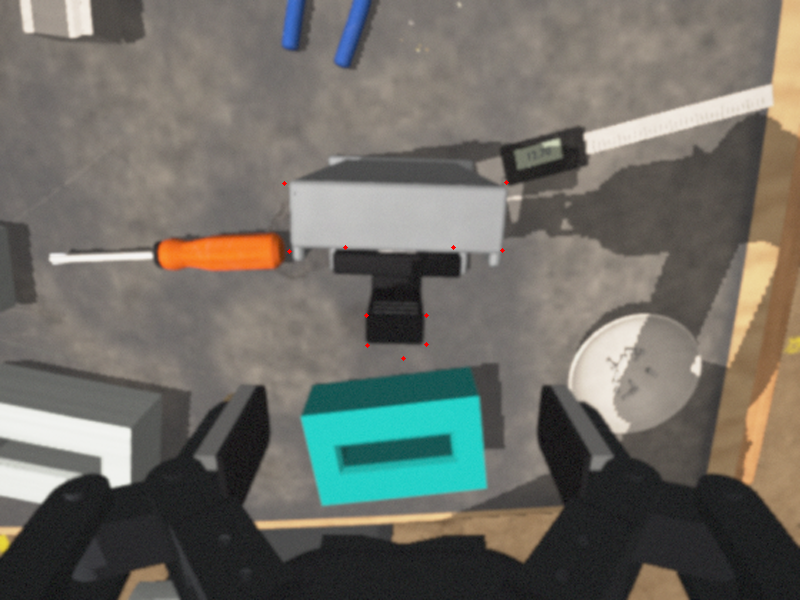

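Picture 6: tab top at (366–424, up to 342) against predicted (367–426, 344), so position is good to about 1 mm. The hood edges slope slightly, so I'll check yaw with subpixel edge fits.

```bash
python3 - <<'E'
from h import *
c=np.load("wrist3.npz");g=cv2.GaussianBlur(cv2.cvtColor(c["frame"],cv2.COLOR_RGB2GRAY),(0,0),.8).astype(float)
def hedge(x0,x1,y0,y1,sign):
    P=[]
    for x in range(x0,x1):
        d=sign*np.diff(g[y0:y1,x]);i=int(d.argmax())
        if 0<i<len(d)-1:
            a,b,e=d[i-1:i+2];P.append((x,y0+i+.5+.5*(a-e)/(a-2*b+e)))
    P=np.array(P);
    for _ in range(3):
        k=np.polyfit(P[:,0],P[:,1],1);r=P[:,1]-np.polyval(k,P[:,0]);P=P[abs(r)<max(.3,1.5*r.std())]
    return P,k,r.std()
def vedge(y0,y1,x0,x1,sign):
    v=[x0+.5+np.argmax(sign*np.diff(g[y,x0:x1])) for y in range(y0,y1)];return np.median(v)
def back(px,z):
    return least_squares(lambda w:(proj(c,[w[0],w[1],z])[0]-px),[.55,-.18]).x
for nm,a,z in(("hood back",(210,345,120,134,1),.192),("hood front",(240,345,168,180,-1),.192),("tab front",(260,293,232,245,1),.187),("plate front",(236,320,184,198,1),.147)):
    P,k,s=hedge(*a); w=[back((x,np.polyval(k,x)),z) for x in (P[:,0].min(),P[:,0].max())]
    d=w[0]-w[1];print(nm,len(P),k,round(s,2),w,"yaw",np.arctan2(-d[0],d[1]))
print("tab sides",[back((vedge(225,236,*r),236),.187) for r in((250,262,-1),(290,302,1))])
E
```

```text
hood back 119 [  0.0299 119.9067] 0.12 [array([ 0.6083, -0.1503]), array([ 0.6015, -0.2204])] yaw -0.09629005558862617
hood front 68 [  0.0242 168.2525] 0.36 [array([ 0.5804, -0.1613]), array([ 0.5751, -0.2195])] yaw -0.09129455797700134
tab front 33 [  0.025  233.2555] 0.1 [array([ 0.5361, -0.1687]), array([ 0.5342, -0.1888])] yaw -0.09401395596824108
plate front 56 [  0.0257 185.6232] 0.45 [array([ 0.5575, -0.1504]), array([ 0.5518, -0.2108])] yaw -0.09352781146501203
tab sides [array([ 0.5389, -0.166 ]), array([ 0.5372, -0.1919])]
```

Yaw is -0.094 from all four edges, the tab is 26 mm wide as it should be, and the dock origin is about (0.561, -0.181). Before gripping, a quick wrist look at the cradle for the same precision.

>>> move_arm:
  motion:
    - {"x": 0,"y": 2,"z": 3,"ax": 0,"ay": 0,"az": -1.6}
    - {"x": -1,"y": 7,"z": 6,"ax": 0,"ay": 0,"az": -1.6}
    - {"x": -2,"y": 13,"z": 8,"ax": 0,"ay": 0,"az": -1.6}
    - {"x": -3,"y": 19,"z": 8,"ax": 0,"ay": 0,"az": -1.6}
    - {"x": -4,"y": 25,"z": 8,"ax": 0,"ay": 0,"az": -1.6}
    - {"x": -5,"y": 31,"z": 8,"ax": 0,"ay": 0,"az": -1.6}
    - {"x": -5,"y": 36,"z": 8,"ax": 0,"ay": 0,"az": -1.6}
    - {"x": -5,"y": 38,"z": 8,"ax": 0,"ay": 0,"az": -1.6}

```text
time_s: 3.25
tcp_pos: [0.4912, 0.2002, 0.2966]
tcp_rot: [[-0.09, -0.996, 0.003], [-0.996, 0.09, 0.001], [-0.002, -0.003, -1.0]]
wrist_force: [-0.6, -0.3, 0.4]
finger_gap: 0.0854
```

```bash
python3 - <<'E'
from station import *
from h import *
c=read_camera("wrist");c=read_camera("wrist");np.savez("wrist4.npz",**c);im=cv2.resize(c["frame"][:,:,::-1],(800,600),interpolation=cv2.INTER_CUBIC)
s=sense();print(s["time_s"],s["tcp_pos"],s["tcp_rot"][:,0],s["joint_velocities"],c["pose"])
X=[.551,.2062,-.1989]
p=proj(c,world(X,[(35,55,40),(35,-55,40),(-35,-55,40),(-35,55,40),(8.25,35.5,40),(8.25,-35.5,40),(-8.25,-35.5,40),(-8.25,35.5,40)]))
for q in p*800/560: cv2.circle(im,tuple(int(v) for v in np.round(q)),2,(0,0,255),-1)
cv2.imwrite("pics/w4.png",im);print(p)
E
```

```text
3.35 [0.4914 0.1992 0.296 ] [-0.0904 -0.9959 -0.0007] [-0.0467 -0.0039  0.0224 -0.0303  0.0061 -0.0256] [[-0.0904 -0.9449 -0.3146  0.572 ]
 [-0.9959  0.085   0.0308  0.1938]
 [-0.0024  0.3161 -0.9487  0.4607]
 [ 0.      0.      0.      1.    ]]
[[231.6738  79.6683]
 [322.7425  90.0441]
 [314.7936 147.7457]
 [228.1106 138.2843]
 [246.1745 104.4663]
 [303.8869 110.9345]
 [302.1937 124.5782]
 [245.15   118.2494]]
```

View pics/w4.png

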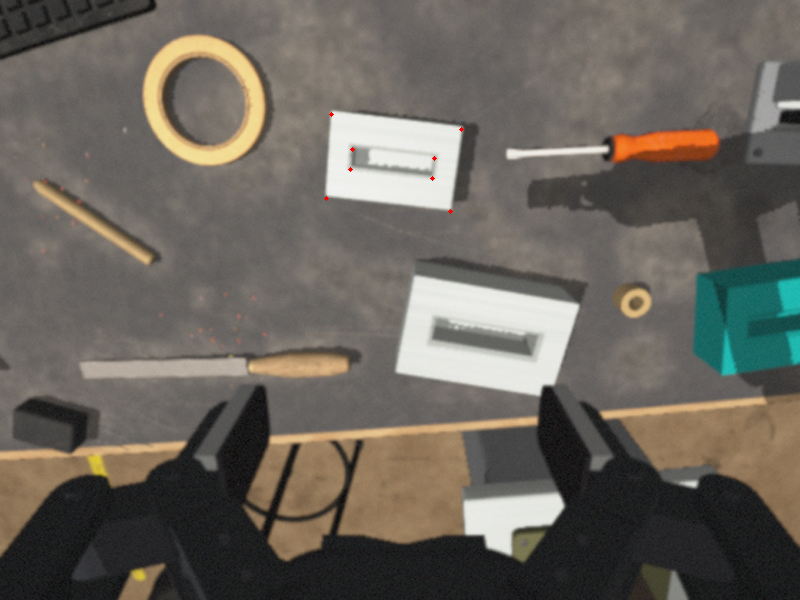

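Picture 7: cradle top at (326–466, 110–210), close to the predicted corners. I'll segment and refine it.

```bash
python3 - <<'E'
from h import *
c=np.load("wrist4.npz");g=cv2.cvtColor(c["frame"],cv2.COLOR_RGB2GRAY)
m=np.zeros_like(g);m[70:155,220:332]=g[70:155,220:332]
print(g[110,222:245],g[110,305:330],g[75:90,275],g[135:155,275])
t,b=cv2.threshold(m,150,255,0)
cs,_=cv2.findContours(b,cv2.RETR_EXTERNAL,cv2.CHAIN_APPROX_NONE);k=max(cs,key=cv2.contourArea)[:,0].astype(float)
f=210/np.tan(np.radians(float(c["vertical_fov"]))/2)
def back(P,z):
    s=(P-[c["cx"],c["cy"]])/f; u=s.copy()
    for _ in range(5): u=s/(1+c["k1"]*(u**2).sum(1,keepdims=True))
    d=np.c_[u,np.ones(len(u))]@c["pose"][:3,:3].T;o=c["pose"][:3,3]
    return (o+d*((z-o[2])/d[:,2:]))[:,:2]
w=back(k,.04);r=cv2.minAreaRect((w*1000).astype(np.float32));print(r)
def res(x):
    l=(w-x[:2])@Rz(x[2])[:2,:2]*1000; q=abs(l)-[35+x[3],55+x[3]]
    return np.max(q,axis=1)
s=least_squares(res,[.551,.206,-.19,0],loss="soft_l1");print("cradle fit",s.x,np.abs(s.fun).mean())
b2=(m>0)&(m<195)
sl=np.zeros_like(g);sl[100:128,242:308]=255
P=np.argwhere((b2)&(sl>0))[:,::-1].astype(float);print("slot rect",cv2.minAreaRect((back(P,.04)*1000).astype(np.float32)))
E
```

```text
[110 107 105 106 105 108 123 171 217 234 238 238 238 237 238 238 237 238
 237 237 233 224 202] [193 212 227 231 233 234 234 234 234 235 234 234 235 232 221 178 117  72
  63  62  59  62  62  62  62] [120 118 117 116 104  84  94 150 216 233 235 236 235 237 237] [238 238 237 237 238 236 223 181 129 107 106 108 105 104 101 100 100  99
 103 103]
((553.1864624023438, 206.19647216796875), (111.86570739746094, 71.98284149169922), 78.27796936035156)
cradle fit [ 0.5531  0.2062 -0.2047  0.2635] 0.30399283462014126
slot rect ((553.3018188476562, 205.9191131591797), (73.6756820678711, 18.71550941467285), 78.16065216064453)
```

Cradle: centre (0.5532, 0.2061), yaw -0.205, with the slot-edge centre agreeing within 0.3 mm. Back above the handle.

>>> move_arm:
  motion:
    - {"x": 0.5,"y": -5,"z": 0,"ax": 0,"ay": 0,"az": 0}
    - {"x": 1,"y": -11,"z": 0,"ax": 0,"ay": 0,"az": 0}
    - {"x": 2,"y": -17,"z": 0,"ax": 0,"ay": 0,"az": 0}
    - {"x": 3,"y": -23,"z": 0,"ax": 0,"ay": 0,"az": 0}
    - {"x": 4,"y": -29,"z": -2,"ax": 0,"ay": 0,"az": 0}
    - {"x": 5,"y": -34.5,"z": -4,"ax": 0,"ay": 0,"az": 0}
    - {"x": 5.1,"y": -37,"z": -6,"ax": 0,"ay": 0,"az": -0.2}
    - {"x": 5.1,"y": -37.8,"z": -7,"ax": 0,"ay": 0,"az": -0.2}

```text
time_s: 4.35
tcp_pos: [0.5405, -0.1836, 0.2241]
tcp_rot: [[-0.101, -0.995, -0.002], [-0.995, 0.101, -0.0], [0.0, 0.002, -1.0]]
wrist_force: [0.2, 0.3, -0.9]
finger_gap: 0.0854
```

```bash
python3 - <<'E'
from station import *
from h import *
c=read_camera("side");c=read_camera("side");s=sense();print(s["time_s"],s["tcp_pos"],s["tcp_rot"],s["wrist_force"])
E
```

```text
4.45 [ 0.5405 -0.1815  0.2241] [[-0.0992 -0.9951 -0.0025]
 [-0.9951  0.0992  0.0008]
 [-0.0006  0.0025 -1.    ]] [-0.9984  0.2169 -0.096 ]
```

>>> move_arm:
  motion:
    - {"x": 0.15,"y": 0.2,"z": 0,"ax": 0,"ay": 0,"az": 0.3}
    - {"x": 0.15,"y": 0.2,"z": -1,"ax": 0,"ay": 0,"az": 0.3}
    - {"x": 0.15,"y": 0.2,"z": -2.5,"ax": 0,"ay": 0,"az": 0.3}
    - {"x": 0.15,"y": 0.2,"z": -4,"ax": 0,"ay": 0,"az": 0.3}
    - {"x": 0.15,"y": 0.2,"z": -5.5,"ax": 0,"ay": 0,"az": 0.3}
    - {"x": 0.15,"y": 0.2,"z": -6.5,"ax": 0,"ay": 0,"az": 0.3}
    - {"x": 0.15,"y": 0.2,"z": -6.8,"ax": 0,"ay": 0,"az": 0.3}
    - {"x": 0.15,"y": 0.2,"z": -6.8,"ax": 0,"ay": 0,"az": 0.3}

```text
time_s: 5.45
tcp_pos: [0.5435, -0.1784, 0.157]
tcp_rot: [[-0.091, -0.996, -0.0], [-0.996, 0.091, 0.0], [-0.0, 0.0, -1.0]]
wrist_force: [0.2, -1.0, -0.0]
finger_gap: 0.0856
```

>>> move_arm:
  motion:
    - {"x": 0,"y": 0,"z": 0,"ax": 0,"ay": 0,"az": 0}
    - {"x": 0,"y": 0,"z": 0,"ax": 0,"ay": 0,"az": 0}
    - {"x": 0,"y": 0,"z": 0,"ax": 0,"ay": 0,"az": 0}
    - {"x": 0,"y": 0,"z": 0,"ax": 0,"ay": 0,"az": 0}
    - {"x": 0,"y": 0,"z": 0,"ax": 0,"ay": 0,"az": 0}
    - {"x": 0,"y": 0,"z": 0,"ax": 0,"ay": 0,"az": 0}
    - {"x": 0,"y": 0,"z": 0,"ax": 0,"ay": 0,"az": 0}
    - {"x": 0,"y": 0,"z": 0,"ax": 0,"ay": 0,"az": 0}
  gripper: 0
  force: 80

```text
time_s: 6.45
tcp_pos: [0.5438, -0.1786, 0.1578]
tcp_rot: [[-0.091, -0.996, 0.001], [-0.996, 0.091, -0.001], [0.001, -0.001, -1.0]]
wrist_force: [-1.8, -1.1, 5.2]
finger_gap: 0.0228
```

```bash
python3 - <<'E'
from station import *
from h import *
c=read_camera("wrist");s=sense();print(s["time_s"],s["tcp_pos"],s["tcp_rot"],s["wrist_force"],s["wrist_torque"],s["finger_gap"])
f=cv2.resize(c["frame"][:,:,::-1],(800,600),interpolation=cv2.INTER_CUBIC);cv2.imwrite("pics/w5.png",f[200:])
E
```

```text
6.5 [ 0.5439 -0.1787  0.1578] [[-0.0914 -0.9958  0.0012]
 [-0.9958  0.0914 -0.0008]
 [ 0.0007 -0.0013 -1.    ]] [-0.4959 -0.4604  5.5866] [-0.0122  0.1643  0.0247] 0.023172749175504295
```

View pics/w5.png

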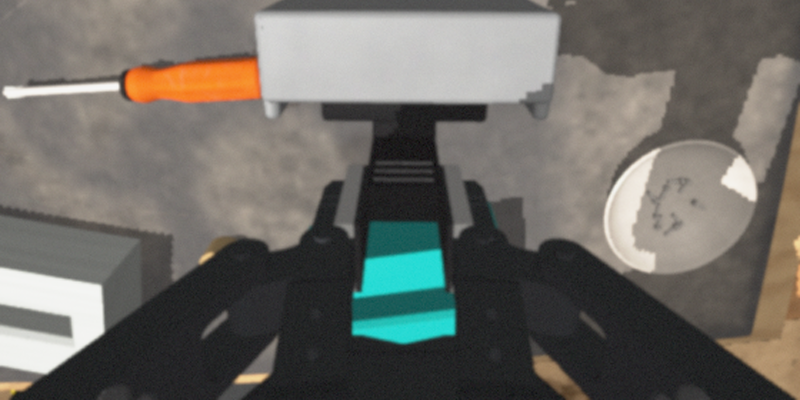

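Picture 8: the tab is centred between the pads (gap 23 mm) and square to them. Lifting 8 mm, which is below the earliest keeper contact.

>>> move_arm:
  motion:
    - {"x": 0,"y": 0,"z": 0.1,"ax": 0,"ay": 0,"az": 0}
    - {"x": 0,"y": 0,"z": 0.2,"ax": 0,"ay": 0,"az": 0}
    - {"x": 0,"y": 0,"z": 0.35,"ax": 0,"ay": 0,"az": 0}
    - {"x": 0,"y": 0,"z": 0.5,"ax": 0,"ay": 0,"az": 0}
    - {"x": 0,"y": 0,"z": 0.6,"ax": 0,"ay": 0,"az": 0}
    - {"x": 0,"y": 0,"z": 0.7,"ax": 0,"ay": 0,"az": 0}
    - {"x": 0,"y": 0,"z": 0.8,"ax": 0,"ay": 0,"az": 0}
    - {"x": 0,"y": 0,"z": 0.8,"ax": 0,"ay": 0,"az": 0}

```text
time_s: 7.5
tcp_pos: [0.5435, -0.1784, 0.1652]
tcp_rot: [[-0.091, -0.996, 0.0], [-0.996, 0.091, -0.0], [0.0, -0.0, -1.0]]
wrist_force: [0.7, -0.5, -2.8]
finger_gap: 0.0228
```

```bash
cat > st.py <<'E'
from station import *
from h import *
F=[];P=[]
for _ in range(2):
    read_camera("scene"); s=sense();F.append(s["wrist_force"]);P.append(s["tcp_pos"])
print(s["time_s"],np.mean(P,0),np.array(F),s["wrist_torque"],s["finger_gap"])
E
python3 st.py
```

```text
7.6 [ 0.5434 -0.1783  0.1652] [[-0.1065  0.3477 -2.6303]
 [ 0.1034  0.3814 -2.8069]] [0.0142 0.0039 0.01  ] 0.02262670414537136
```

>>> move_arm:
  motion:
    - {"x": 0,"y": 0,"z": 0.05,"ax": 0,"ay": 0,"az": 0}
    - {"x": 0,"y": 0,"z": 0.1,"ax": 0,"ay": 0,"az": 0}
    - {"x": 0,"y": 0,"z": 0.15,"ax": 0,"ay": 0,"az": 0}
    - {"x": 0,"y": 0,"z": 0.2,"ax": 0,"ay": 0,"az": 0}
    - {"x": 0,"y": 0,"z": 0.25,"ax": 0,"ay": 0,"az": 0}
    - {"x": 0,"y": 0,"z": 0.25,"ax": 0,"ay": 0,"az": 0}
    - {"x": 0,"y": 0,"z": 0.25,"ax": 0,"ay": 0,"az": 0}
    - {"x": 0,"y": 0,"z": 0.25,"ax": 0,"ay": 0,"az": 0}

```text
time_s: 8.6
tcp_pos: [0.5434, -0.1783, 0.1676]
tcp_rot: [[-0.091, -0.996, -0.0], [-0.996, 0.091, -0.0], [0.0, 0.0, -1.0]]
wrist_force: [0.0, -0.6, -1.9]
finger_gap: 0.0232
```

>>> move_arm:
  motion:
    - {"x": 0,"y": 0,"z": 0.05,"ax": 0,"ay": 0,"az": 0}
    - {"x": 0,"y": 0,"z": 0.1,"ax": 0,"ay": 0,"az": 0}
    - {"x": 0,"y": 0,"z": 0.15,"ax": 0,"ay": 0,"az": 0}
    - {"x": 0,"y": 0,"z": 0.2,"ax": 0,"ay": 0,"az": 0}
    - {"x": 0,"y": 0,"z": 0.2,"ax": 0,"ay": 0,"az": 0}
    - {"x": 0,"y": 0,"z": 0.2,"ax": 0,"ay": 0,"az": 0}
    - {"x": 0,"y": 0,"z": 0.2,"ax": 0,"ay": 0,"az": 0}
    - {"x": 0,"y": 0,"z": 0.2,"ax": 0,"ay": 0,"az": 0}

```text
time_s: 9.6
tcp_pos: [0.5434, -0.1783, 0.1696]
tcp_rot: [[-0.091, -0.996, -0.0], [-0.996, 0.091, 0.0], [-0.0, 0.0, -1.0]]
wrist_force: [-0.3, -0.2, -2.7]
finger_gap: 0.0228
```

>>> move_arm:
  motion:
    - {"x": 0,"y": 0,"z": 0.05,"ax": 0,"ay": 0,"az": 0}
    - {"x": 0,"y": 0,"z": 0.1,"ax": 0,"ay": 0,"az": 0}
    - {"x": 0,"y": 0,"z": 0.15,"ax": 0,"ay": 0,"az": 0}
    - {"x": 0,"y": 0,"z": 0.2,"ax": 0,"ay": 0,"az": 0}
    - {"x": 0,"y": 0,"z": 0.2,"ax": 0,"ay": 0,"az": 0}
    - {"x": 0,"y": 0,"z": 0.2,"ax": 0,"ay": 0,"az": 0}
    - {"x": 0,"y": 0,"z": 0.2,"ax": 0,"ay": 0,"az": 0}
    - {"x": 0,"y": 0,"z": 0.2,"ax": 0,"ay": 0,"az": 0}

```text
time_s: 10.6
tcp_pos: [0.5434, -0.1783, 0.1716]
tcp_rot: [[-0.091, -0.996, -0.0], [-0.996, 0.091, 0.0], [-0.0, 0.0, -1.0]]
wrist_force: [-0.6, -0.1, -2.6]
finger_gap: 0.0229
```

>>> move_arm:
  motion:
    - {"x": 0,"y": 0,"z": 0.05,"ax": 0,"ay": 0,"az": 0}
    - {"x": 0,"y": 0,"z": 0.1,"ax": 0,"ay": 0,"az": 0}
    - {"x": 0,"y": 0,"z": 0.15,"ax": 0,"ay": 0,"az": 0}
    - {"x": 0,"y": 0,"z": 0.2,"ax": 0,"ay": 0,"az": 0}
    - {"x": 0,"y": 0,"z": 0.2,"ax": 0,"ay": 0,"az": 0}
    - {"x": 0,"y": 0,"z": 0.2,"ax": 0,"ay": 0,"az": 0}
    - {"x": 0,"y": 0,"z": 0.2,"ax": 0,"ay": 0,"az": 0}
    - {"x": 0,"y": 0,"z": 0.2,"ax": 0,"ay": 0,"az": 0}

```text
time_s: 11.6
tcp_pos: [0.5434, -0.1783, 0.1736]
tcp_rot: [[-0.091, -0.996, -0.0], [-0.996, 0.091, -0.0], [0.0, 0.0, -1.0]]
wrist_force: [0.7, 0.7, -2.7]
finger_gap: 0.0227
```

>>> move_arm:
  motion:
    - {"x": 0,"y": 0,"z": 0.05,"ax": 0,"ay": 0,"az": 0}
    - {"x": 0,"y": 0,"z": 0.1,"ax": 0,"ay": 0,"az": 0}
    - {"x": 0,"y": 0,"z": 0.15,"ax": 0,"ay": 0,"az": 0}
    - {"x": 0,"y": 0,"z": 0.2,"ax": 0,"ay": 0,"az": 0}
    - {"x": 0,"y": 0,"z": 0.2,"ax": 0,"ay": 0,"az": 0}
    - {"x": 0,"y": 0,"z": 0.2,"ax": 0,"ay": 0,"az": 0}
    - {"x": 0,"y": 0,"z": 0.2,"ax": 0,"ay": 0,"az": 0}
    - {"x": 0,"y": 0,"z": 0.2,"ax": 0,"ay": 0,"az": 0}

```text
time_s: 12.6
tcp_pos: [0.5434, -0.1783, 0.1754]
tcp_rot: [[-0.091, -0.996, -0.0], [-0.996, 0.091, 0.0], [-0.0, 0.0, -1.0]]
wrist_force: [1.1, 0.1, -9.3]
finger_gap: 0.023
```

Keeper felt: about 6.6 N extra at TCP z 0.1754. I'll compute the tilt rows, with the nose corner kept level and then pivoting about the lip.

```bash
cat > tilt.py <<'E'
from h import *
yaw=-.094; ey=np.array([-np.sin(yaw),np.cos(yaw),0]); ex=np.array([np.cos(yaw),np.sin(yaw),0])
def step(tcp,th0,th1,piv,n=8,up=0.):
    # tcp,piv dock (x,z) mm
    r=np.array(tcp)-piv
    for i in range(1,n+1):
        d=(th1-th0)*i/n;c,s=np.cos(d),np.sin(d)
        q=np.array([r[0]*c-r[1]*s, r[0]*s+r[1]*c])-r+[0,up*i/n]
        w=ex*q[0]/10; a=np.degrees(-ey*d)
        print('{"x": %.2f, "y": %.2f, "z": %.2f, "ax": %.2f, "ay": %.2f, "az": 0}'%(w[0],w[1],q[1]/10,a[0],a[1]))
    print("tcp",np.array(tcp)+q)
    return np.array(tcp)+q
E
python3 - <<'E'
from tilt import *
t=(-18,174.)
t=step(t,0,.05,(22,52),5,.05);t=step(t,.05,.10,(22,52),8,.2);t=step(t,.10,.15,(22,52),8,.3)
t=step(t,.15,.26,(-8,52));t=step(t,.26,.38,(-8,52))
E
```

```text
{"x": -0.12, "y": 0.01, "z": -0.04, "ax": -0.05, "ay": -0.57, "az": 0}
{"x": -0.24, "y": 0.02, "z": -0.08, "ax": -0.11, "ay": -1.14, "az": 0}
{"x": -0.36, "y": 0.03, "z": -0.12, "ax": -0.16, "ay": -1.71, "az": 0}
{"x": -0.48, "y": 0.05, "z": -0.17, "ax": -0.22, "ay": -2.28, "az": 0}
{"x": -0.60, "y": 0.06, "z": -0.21, "ax": -0.27, "ay": -2.85, "az": 0}
tcp [-24.0475 171.8984]
{"x": -0.07, "y": 0.01, "z": -0.03, "ax": -0.03, "ay": -0.36, "az": 0}
{"x": -0.15, "y": 0.01, "z": -0.05, "ax": -0.07, "ay": -0.71, "az": 0}
{"x": -0.22, "y": 0.02, "z": -0.08, "ax": -0.10, "ay": -1.07, "az": 0}
{"x": -0.30, "y": 0.03, "z": -0.11, "ax": -0.13, "ay": -1.43, "az": 0}
{"x": -0.37, "y": 0.03, "z": -0.14, "ax": -0.17, "ay": -1.78, "az": 0}
{"x": -0.44, "y": 0.04, "z": -0.17, "ax": -0.20, "ay": -2.14, "az": 0}
{"x": -0.52, "y": 0.05, "z": -0.20, "ax": -0.24, "ay": -2.50, "az": 0}
{"x": -0.59, "y": 0.06, "z": -0.23, "ax": -0.27, "ay": -2.85, "az": 0}
tcp [-29.9823 169.6471]
{"x": -0.07, "y": 0.01, "z": -0.03, "ax": -0.03, "ay": -0.36, "az": 0}
{"x": -0.15, "y": 0.01, "z": -0.06, "ax": -0.07, "ay": -0.
[... 946 characters left out ...]
.49, "az": 0}
{"x": -1.24, "y": 0.12, "z": -0.37, "ax": -0.59, "ay": -6.27, "az": 0}
tcp [-48.276  163.4542]
{"x": -0.17, "y": 0.02, "z": -0.06, "ax": -0.08, "ay": -0.86, "az": 0}
{"x": -0.33, "y": 0.03, "z": -0.13, "ax": -0.16, "ay": -1.71, "az": 0}
{"x": -0.50, "y": 0.05, "z": -0.19, "ax": -0.24, "ay": -2.57, "az": 0}
{"x": -0.66, "y": 0.06, "z": -0.26, "ax": -0.32, "ay": -3.42, "az": 0}
{"x": -0.82, "y": 0.08, "z": -0.33, "ax": -0.40, "ay": -4.28, "az": 0}
{"x": -0.98, "y": 0.09, "z": -0.41, "ax": -0.48, "ay": -5.13, "az": 0}
{"x": -1.14, "y": 0.11, "z": -0.48, "ax": -0.56, "ay": -5.99, "az": 0}
{"x": -1.30, "y": 0.12, "z": -0.56, "ax": -0.65, "ay": -6.85, "az": 0}
tcp [-61.3288 157.8312]
```

>>> move_arm:
  motion:
    - {"x": 0,"y": 0,"z": -0.09,"ax": 0,"ay": 0,"az": 0}
    - {"x": 0,"y": 0,"z": -0.17,"ax": 0,"ay": 0,"az": 0}
    - {"x": -0.12,"y": 0.01,"z": -0.21,"ax": -0.05,"ay": -0.57,"az": 0}
    - {"x": -0.24,"y": 0.02,"z": -0.25,"ax": -0.11,"ay": -1.14,"az": 0}
    - {"x": -0.36,"y": 0.03,"z": -0.29,"ax": -0.16,"ay": -1.71,"az": 0}
    - {"x": -0.48,"y": 0.05,"z": -0.34,"ax": -0.22,"ay": -2.28,"az": 0}
    - {"x": -0.6,"y": 0.06,"z": -0.38,"ax": -0.27,"ay": -2.85,"az": 0}
    - {"x": -0.6,"y": 0.06,"z": -0.38,"ax": -0.27,"ay": -2.85,"az": 0}

```text
time_s: 13.6
tcp_pos: [0.5371, -0.1776, 0.1719]
tcp_rot: [[-0.092, -0.995, 0.05], [-0.996, 0.091, -0.005], [0.0, -0.05, -0.999]]
wrist_force: [0.1, -0.2, -2.9]
finger_gap: 0.0225
```

Free (only the weight is felt). Next, 0.05 rad more.

>>> move_arm:
  motion:
    - {"x": -0.07,"y": 0.01,"z": -0.03,"ax": -0.03,"ay": -0.36,"az": 0}
    - {"x": -0.15,"y": 0.01,"z": -0.05,"ax": -0.07,"ay": -0.71,"az": 0}
    - {"x": -0.22,"y": 0.02,"z": -0.08,"ax": -0.1,"ay": -1.07,"az": 0}
    - {"x": -0.3,"y": 0.03,"z": -0.11,"ax": -0.13,"ay": -1.43,"az": 0}
    - {"x": -0.37,"y": 0.03,"z": -0.14,"ax": -0.17,"ay": -1.78,"az": 0}
    - {"x": -0.44,"y": 0.04,"z": -0.17,"ax": -0.2,"ay": -2.14,"az": 0}
    - {"x": -0.52,"y": 0.05,"z": -0.2,"ax": -0.24,"ay": -2.5,"az": 0}
    - {"x": -0.59,"y": 0.06,"z": -0.23,"ax": -0.27,"ay": -2.85,"az": 0}

```text
time_s: 14.6
tcp_pos: [0.5315, -0.1771, 0.1695]
tcp_rot: [[-0.091, -0.991, 0.1], [-0.996, 0.091, -0.01], [0.0, -0.1, -0.995]]
wrist_force: [0.1, 0.2, -1.7]
finger_gap: 0.0228
```

```bash
python3 st.py
```

```text
14.7 [ 0.5312 -0.1771  0.1695] [[ 0.2045 -0.1276 -2.937 ]
 [ 0.2826  0.0788 -3.2279]] [0.0461 0.0857 0.0162] 0.02254718785794432
```

>>> move_arm:
  motion:
    - {"x": -0.07,"y": 0.01,"z": -0.03,"ax": -0.03,"ay": -0.36,"az": 0}
    - {"x": -0.15,"y": 0.01,"z": -0.06,"ax": -0.07,"ay": -0.71,"az": 0}
    - {"x": -0.22,"y": 0.02,"z": -0.09,"ax": -0.1,"ay": -1.07,"az": 0}
    - {"x": -0.29,"y": 0.03,"z": -0.12,"ax": -0.13,"ay": -1.43,"az": 0}
    - {"x": -0.36,"y": 0.03,"z": -0.15,"ax": -0.17,"ay": -1.78,"az": 0}
    - {"x": -0.44,"y": 0.04,"z": -0.18,"ax": -0.2,"ay": -2.14,"az": 0}
    - {"x": -0.51,"y": 0.05,"z": -0.21,"ax": -0.24,"ay": -2.5,"az": 0}
    - {"x": -0.58,"y": 0.05,"z": -0.23,"ax": -0.27,"ay": -2.85,"az": 0}

```text
time_s: 15.7
tcp_pos: [0.5257, -0.1766, 0.1672]
tcp_rot: [[-0.091, -0.985, 0.149], [-0.996, 0.09, -0.014], [0.0, -0.15, -0.989]]
wrist_force: [0.1, 0.5, -2.7]
finger_gap: 0.0227
```

```bash
python3 st.py
```

```text
15.8 [ 0.5254 -0.1765  0.1671] [[-0.6589  0.629  -2.6068]
 [-0.3662  0.7403 -1.9011]] [0.0138 0.1423 0.0337] 0.02246290679890143
```

>>> move_arm:
  motion:
    - {"x": -0.16,"y": 0.01,"z": -0.04,"ax": -0.07,"ay": -0.78,"az": 0}
    - {"x": -0.31,"y": 0.03,"z": -0.08,"ax": -0.15,"ay": -1.57,"az": 0}
    - {"x": -0.47,"y": 0.04,"z": -0.12,"ax": -0.22,"ay": -2.35,"az": 0}
    - {"x": -0.63,"y": 0.06,"z": -0.17,"ax": -0.3,"ay": -3.14,"az": 0}
    - {"x": -0.78,"y": 0.07,"z": -0.22,"ax": -0.37,"ay": -3.92,"az": 0}
    - {"x": -0.94,"y": 0.09,"z": -0.27,"ax": -0.44,"ay": -4.71,"az": 0}
    - {"x": -1.09,"y": 0.1,"z": -0.32,"ax": -0.52,"ay": -5.49,"az": 0}
    - {"x": -1.24,"y": 0.12,"z": -0.37,"ax": -0.59,"ay": -6.27,"az": 0}

```text
time_s: 16.8
tcp_pos: [0.5133, -0.1754, 0.1635]
tcp_rot: [[-0.091, -0.962, 0.257], [-0.996, 0.088, -0.024], [0.001, -0.258, -0.966]]
wrist_force: [1.0, 1.2, -2.9]
finger_gap: 0.0231
```

```bash
python3 st.py
```

```text
16.9 [ 0.5126 -0.1752  0.1633] [[-0.8603  0.7607 -2.3841]
 [ 1.0179  0.0332 -2.6452]] [-0.0176  0.157   0.0392] 0.023005018092874575
```

>>> move_arm:
  motion:
    - {"x": -0.17,"y": 0.02,"z": -0.06,"ax": -0.08,"ay": -0.86,"az": 0}
    - {"x": -0.33,"y": 0.03,"z": -0.13,"ax": -0.16,"ay": -1.71,"az": 0}
    - {"x": -0.5,"y": 0.05,"z": -0.19,"ax": -0.24,"ay": -2.57,"az": 0}
    - {"x": -0.66,"y": 0.06,"z": -0.26,"ax": -0.32,"ay": -3.42,"az": 0}
    - {"x": -0.82,"y": 0.08,"z": -0.33,"ax": -0.4,"ay": -4.28,"az": 0}
    - {"x": -0.98,"y": 0.09,"z": -0.41,"ax": -0.48,"ay": -5.13,"az": 0}
    - {"x": -1.14,"y": 0.11,"z": -0.48,"ax": -0.56,"ay": -5.99,"az": 0}
    - {"x": -1.3,"y": 0.12,"z": -0.56,"ax": -0.65,"ay": -6.85,"az": 0}

```text
time_s: 17.9
tcp_pos: [0.5002, -0.1742, 0.1579]
tcp_rot: [[-0.092, -0.924, 0.37], [-0.996, 0.085, -0.035], [0.001, -0.372, -0.928]]
wrist_force: [0.2, -0.2, -2.2]
finger_gap: 0.0226
```

```bash
python3 st.py
```

```text
18.0 [ 0.4995 -0.1739  0.1575] [[-0.0732 -0.3078 -2.4835]
 [-0.6398 -0.4562 -2.4053]] [0.0529 0.2591 0.0238] 0.02249956305001031
```

Free throughout. Sliding out along the tilted axis.

>>> move_arm:
  motion:
    - {"x": -0.07,"y": 0.01,"z": 0.19,"ax": 0,"ay": 0,"az": 0}
    - {"x": -0.19,"y": 0.02,"z": 0.46,"ax": 0,"ay": 0,"az": 0}
    - {"x": -0.3,"y": 0.03,"z": 0.74,"ax": 0,"ay": 0,"az": 0}
    - {"x": -0.41,"y": 0.04,"z": 1.02,"ax": 0,"ay": 0,"az": 0}
    - {"x": -0.52,"y": 0.05,"z": 1.3,"ax": 0,"ay": 0,"az": 0}
    - {"x": -0.67,"y": 0.06,"z": 1.67,"ax": 0,"ay": 0,"az": 0}
    - {"x": -0.82,"y": 0.08,"z": 2.04,"ax": 0,"ay": 0,"az": 0}
    - {"x": -0.93,"y": 0.09,"z": 2.32,"ax": 0,"ay": 0,"az": 0}

```text
time_s: 19.0
tcp_pos: [0.491, -0.1733, 0.1814]
tcp_rot: [[-0.092, -0.925, 0.369], [-0.996, 0.085, -0.035], [0.001, -0.371, -0.929]]
wrist_force: [0.7, -0.2, -1.6]
finger_gap: 0.0228
```

>>> move_arm:
  motion:
    - {"x": -0.19,"y": 0.02,"z": 0.46,"ax": 0,"ay": 0,"az": 0}
    - {"x": -0.41,"y": 0.04,"z": 1.02,"ax": 0,"ay": 0,"az": 0}
    - {"x": -0.67,"y": 0.06,"z": 1.67,"ax": 0,"ay": 0,"az": 0}
    - {"x": -0.93,"y": 0.09,"z": 2.32,"ax": 0,"ay": 0,"az": 0}
    - {"x": -1.3,"y": 0.12,"z": 3.25,"ax": 0,"ay": 0,"az": 0}
    - {"x": -1.67,"y": 0.16,"z": 4.18,"ax": 0,"ay": 0,"az": 0}
    - {"x": -2.04,"y": 0.19,"z": 5.1,"ax": 0,"ay": 0,"az": 0}
    - {"x": -2.3,"y": 0.22,"z": 5.7,"ax": 0,"ay": 0,"az": 0}

```text
time_s: 20.0
tcp_pos: [0.468, -0.1713, 0.239]
tcp_rot: [[-0.092, -0.925, 0.37], [-0.996, 0.085, -0.035], [0.002, -0.372, -0.928]]
wrist_force: [-0.4, 0.2, -2.8]
finger_gap: 0.023
```

```bash
python3 st.py
```

```text
20.1 [ 0.4682 -0.1714  0.2394] [[-0.4799 -0.3681 -1.7374]
 [-0.7238 -0.4581 -2.2235]] [0.046  0.4496 0.0004] 0.022964884018367177
```

Out of the dock (foot about 0.10 m up). Uprighting the cassette and carrying it toward the cradle.

>>> move_arm:
  motion:
    - {"x": 0,"y": 0,"z": 1,"ax": 0.15,"ay": 1.6,"az": 0}
    - {"x": 0,"y": 0,"z": 2,"ax": 0.4,"ay": 4.3,"az": 0}
    - {"x": 0,"y": 1,"z": 3,"ax": 0.77,"ay": 8.1,"az": 0}
    - {"x": 0.5,"y": 3,"z": 3,"ax": 1.15,"ay": 12.2,"az": 0}
    - {"x": 1,"y": 6,"z": 3,"ax": 1.5,"ay": 16,"az": 0}
    - {"x": 1.5,"y": 9,"z": 3,"ax": 1.8,"ay": 19,"az": 0}
    - {"x": 2,"y": 12,"z": 3,"ax": 2,"ay": 21,"az": 0}
    - {"x": 2.5,"y": 15,"z": 3,"ax": 2.05,"ay": 21.7,"az": 0}

```text
time_s: 21.1
tcp_pos: [0.4942, -0.02, 0.2676]
tcp_rot: [[-0.091, -0.996, -0.001], [-0.996, 0.091, 0.0], [-0.0, 0.001, -1.0]]
wrist_force: [0.3, 1.0, -2.8]
finger_gap: 0.0227
```

>>> move_arm:
  motion:
    - {"x": 0.6,"y": 3,"z": 0,"ax": 0,"ay": 0,"az": -0.6}
    - {"x": 1.2,"y": 7,"z": 0,"ax": 0,"ay": 0,"az": -1.6}
    - {"x": 2,"y": 11,"z": 0,"ax": 0,"ay": 0,"az": -2.8}
    - {"x": 2.8,"y": 15,"z": 0,"ax": 0,"ay": 0,"az": -4}
    - {"x": 3.5,"y": 18.5,"z": 0,"ax": 0,"ay": 0,"az": -5.2}
    - {"x": 4,"y": 21,"z": 0,"ax": 0,"ay": 0,"az": -6.1}
    - {"x": 4.3,"y": 22.7,"z": 0,"ax": 0,"ay": 0,"az": -6.5}
    - {"x": 4.3,"y": 23.2,"z": 0,"ax": 0,"ay": 0,"az": -6.5}

```text
time_s: 22.1
tcp_pos: [0.5363, 0.2117, 0.2677]
tcp_rot: [[-0.202, -0.979, -0.001], [-0.979, 0.202, -0.0], [0.0, 0.001, -1.0]]
wrist_force: [0.1, -1.1, -2.4]
finger_gap: 0.0225
```

```bash
python3 st.py; python3 - <<'E'
from station import *
from h import *
s=sense();print(s["tcp_rot"])
o=[]
for n,x,y in(("scene",130,170),("side",150,190)):
    c=read_camera(n);np.savez(n+"6.npz",**c)
    o.append(cv2.resize(c["frame"][y:y+180,x:x+160,::-1],None,fx=2.5,fy=2.5,interpolation=cv2.INTER_CUBIC))
cv2.imwrite("pics/p6.png",np.hstack(o))
E
```

```text
22.2 [0.5359 0.2112 0.2678] [[-0.2543  0.9216 -2.4518]
 [-0.0818 -0.2266 -2.5248]] [-0.0112  0.0157  0.0654] 0.022771662780132866
[[-0.203  -0.9792 -0.001 ]
 [-0.9792  0.203  -0.0004]
 [ 0.0006  0.0009 -1.    ]]
```

View pics/p6.png

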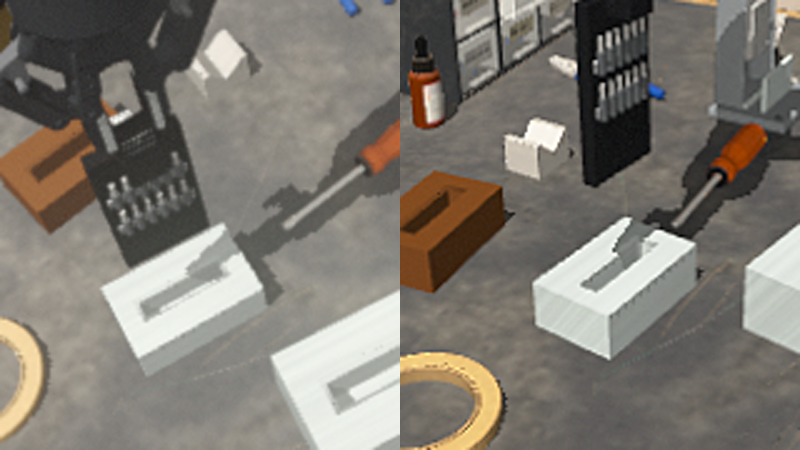

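Picture 9: the cassette hangs upright over the cradle. Foot corners are about (130,265) and (210,232) in the left crop, (194,186) and (250,150) in the right. I'll compare these with the predicted pose.

```bash
python3 - <<'E'
from h import *
yaw=-.2045; o=np.array([.5359,.2112])+Rz(yaw)[:2,:2]@[.0173,-.0009]; print("foot est",o)
X=[o[0],o[1],yaw-.0026]
L=[(-6,33,122),(-6,-33,122),(6,33,122)]
C=[.5532,.2061,-.205];K=[(35,55,40),(35,-55,40),(-35,-55,40),(-35,55,40)]
for n,x,y in(("scene",130,170),("side",150,190)):
    c=np.load(n+"6.npz");print(n,"foot",np.round((proj(c,world(X,L))-[x,y])*2.5,1).tolist(),"cradle",np.round((proj(c,world(C,K))-[x,y])*2.5,1).tolist())
    J=proj(c,world(X,L[:1]));print("px/mm x,y,z",[np.round((proj(c,world(X,L[:1])+np.eye(3)[i]*.001)-J)*2.5,2).tolist() for i in range(3)])
E
```

```text
foot est [0.5527 0.2068]
scene foot [[128.0, 267.3], [209.0, 224.6], [121.2, 254.7]] cradle [[101.7, 287.0], [223.0, 222.7], [263.4, 287.6], [138.4, 357.4]]
px/mm x,y,z [[[-0.82, -0.9]], [[-1.12, 0.87]], [[-0.26, -0.63]]]
side foot [[190.2, 187.8], [247.2, 151.0], [176.8, 182.8]] cradle [[131.4, 280.4], [223.4, 215.3], [294.6, 242.5], [206.4, 314.4]]
px/mm x,y,z [[[-1.29, -0.29]], [[-0.68, 0.67]], [[-0.05, -1.26]]]
```

Prediction and view agree within about 1–2 mm. Correcting by 0.5 mm and descending to just above the mouth.

>>> move_arm:
  motion:
    - {"x": 0.05,"y": -0.07,"z": -0.5,"ax": 0,"ay": 0,"az": 0}
    - {"x": 0.05,"y": -0.07,"z": -1.5,"ax": 0,"ay": 0,"az": 0}
    - {"x": 0.05,"y": -0.07,"z": -2.7,"ax": 0,"ay": 0,"az": 0}
    - {"x": 0.05,"y": -0.07,"z": -4,"ax": 0,"ay": 0,"az": 0}
    - {"x": 0.05,"y": -0.07,"z": -5.2,"ax": 0,"ay": 0,"az": 0}
    - {"x": 0.05,"y": -0.07,"z": -6.2,"ax": 0,"ay": 0,"az": 0}
    - {"x": 0.05,"y": -0.07,"z": -6.8,"ax": 0,"ay": 0,"az": 0}
    - {"x": 0.05,"y": -0.07,"z": -7,"ax": 0,"ay": 0,"az": 0}

```text
time_s: 23.3
tcp_pos: [0.5365, 0.2102, 0.1977]
tcp_rot: [[-0.203, -0.979, -0.001], [-0.979, 0.203, -0.0], [0.0, 0.001, -1.0]]
wrist_force: [-0.3, -0.3, -2.4]
finger_gap: 0.0231
```

>>> move_arm:
  motion:
    - {"x": 0,"y": 0,"z": -0.1,"ax": 0,"ay": 0,"az": 0}
    - {"x": 0,"y": 0,"z": -0.3,"ax": 0,"ay": 0,"az": 0}
    - {"x": 0,"y": 0,"z": -0.5,"ax": 0,"ay": 0,"az": 0}
    - {"x": 0,"y": 0,"z": -0.7,"ax": 0,"ay": 0,"az": 0}
    - {"x": 0,"y": 0,"z": -0.9,"ax": 0,"ay": 0,"az": 0}
    - {"x": 0,"y": 0,"z": -1.0,"ax": 0,"ay": 0,"az": 0}
    - {"x": 0,"y": 0,"z": -1.1,"ax": 0,"ay": 0,"az": 0}
    - {"x": 0,"y": 0,"z": -1.1,"ax": 0,"ay": 0,"az": 0}

```text
time_s: 24.3
tcp_pos: [0.5365, 0.2102, 0.187]
tcp_rot: [[-0.204, -0.979, -0.001], [-0.979, 0.204, 0.0], [0.0, 0.001, -1.0]]
wrist_force: [-0.3, -0.7, -2.5]
finger_gap: 0.0225
```

```bash
python3 st.py; python3 - <<'E'
from station import *
from h import *
o=[]
for n,x,y in(("scene",130,170),("side",150,190)):
    c=read_camera(n);np.savez(n+"7.npz",**c)
    o.append(cv2.resize(c["frame"][y:y+180,x:x+160,::-1],None,fx=2.5,fy=2.5,interpolation=cv2.INTER_CUBIC))
cv2.imwrite("pics/p7.png",np.hstack(o))
E
```

```text
24.4 [0.5366 0.2102 0.1871] [[-0.2831 -0.4524 -1.8136]
 [ 0.6916  0.2866 -1.9748]] [0.0167 0.0295 0.0252] 0.023095935989628735
```

View pics/p7.png

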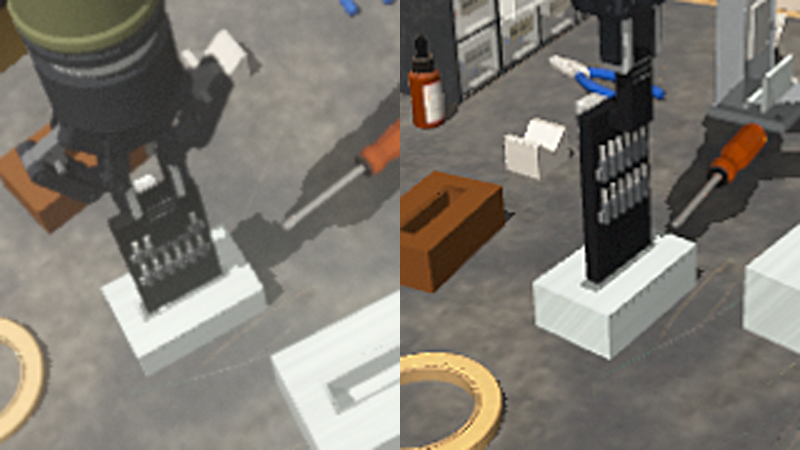

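Picture 10: the foot is right over the slot mouth, free and centred. Lowering gently with force checks.

>>> move_arm:
  motion:
    - {"x": 0,"y": 0,"z": -0.05,"ax": 0,"ay": 0,"az": 0}
    - {"x": 0,"y": 0,"z": -0.1,"ax": 0,"ay": 0,"az": 0}
    - {"x": 0,"y": 0,"z": -0.15,"ax": 0,"ay": 0,"az": 0}
    - {"x": 0,"y": 0,"z": -0.2,"ax": 0,"ay": 0,"az": 0}
    - {"x": 0,"y": 0,"z": -0.25,"ax": 0,"ay": 0,"az": 0}
    - {"x": 0,"y": 0,"z": -0.3,"ax": 0,"ay": 0,"az": 0}
    - {"x": 0,"y": 0,"z": -0.35,"ax": 0,"ay": 0,"az": 0}
    - {"x": 0,"y": 0,"z": -0.4,"ax": 0,"ay": 0,"az": 0}

```text
time_s: 25.5
tcp_pos: [0.5365, 0.2101, 0.183]
tcp_rot: [[-0.204, -0.979, -0.001], [-0.979, 0.204, 0.0], [0.0, 0.001, -1.0]]
wrist_force: [-0.4, -1.0, -2.2]
finger_gap: 0.0229
```

>>> move_arm:
  motion:
    - {"x": 0,"y": 0,"z": -0.05,"ax": 0,"ay": 0,"az": 0}
    - {"x": 0,"y": 0,"z": -0.1,"ax": 0,"ay": 0,"az": 0}
    - {"x": 0,"y": 0,"z": -0.15,"ax": 0,"ay": 0,"az": 0}
    - {"x": 0,"y": 0,"z": -0.2,"ax": 0,"ay": 0,"az": 0}
    - {"x": 0,"y": 0,"z": -0.25,"ax": 0,"ay": 0,"az": 0}
    - {"x": 0,"y": 0,"z": -0.3,"ax": 0,"ay": 0,"az": 0}
    - {"x": 0,"y": 0,"z": -0.35,"ax": 0,"ay": 0,"az": 0}
    - {"x": 0,"y": 0,"z": -0.4,"ax": 0,"ay": 0,"az": 0}

```text
time_s: 26.5
tcp_pos: [0.5365, 0.2102, 0.1791]
tcp_rot: [[-0.204, -0.979, -0.001], [-0.979, 0.204, 0.0], [0.0, 0.001, -1.0]]
wrist_force: [0.7, 0.3, -2.5]
finger_gap: 0.0227
```

```bash
python3 st.py
```

```text
26.6 [0.5365 0.2102 0.179 ] [[-0.1292  0.2279 -2.3034]
 [ 1.1392  0.173  -2.6589]] [ 0.0063  0.0418 -0.0516] 0.02296110250034263
```

>>> move_arm:
  motion:
    - {"x": 0,"y": 0,"z": -0.15,"ax": 0,"ay": 0,"az": 0}
    - {"x": 0,"y": 0,"z": -0.3,"ax": 0,"ay": 0,"az": 0}
    - {"x": 0,"y": 0,"z": -0.45,"ax": 0,"ay": 0,"az": 0}
    - {"x": 0,"y": 0,"z": -0.6,"ax": 0,"ay": 0,"az": 0}
    - {"x": 0,"y": 0,"z": -0.75,"ax": 0,"ay": 0,"az": 0}
    - {"x": 0,"y": 0,"z": -0.9,"ax": 0,"ay": 0,"az": 0}
    - {"x": 0,"y": 0,"z": -1.05,"ax": 0,"ay": 0,"az": 0}
    - {"x": 0,"y": 0,"z": -1.2,"ax": 0,"ay": 0,"az": 0}

```text
time_s: 27.6
tcp_pos: [0.5365, 0.2102, 0.167]
tcp_rot: [[-0.204, -0.979, -0.001], [-0.979, 0.204, 0.0], [0.0, 0.001, -1.0]]
wrist_force: [0.6, 0.0, -2.8]
finger_gap: 0.0224
```

>>> move_arm:
  motion:
    - {"x": 0,"y": 0,"z": -0.1,"ax": 0,"ay": 0,"az": 0}
    - {"x": 0,"y": 0,"z": -0.2,"ax": 0,"ay": 0,"az": 0}
    - {"x": 0,"y": 0,"z": -0.3,"ax": 0,"ay": 0,"az": 0}
    - {"x": 0,"y": 0,"z": -0.4,"ax": 0,"ay": 0,"az": 0}
    - {"x": 0,"y": 0,"z": -0.5,"ax": 0,"ay": 0,"az": 0}
    - {"x": 0,"y": 0,"z": -0.6,"ax": 0,"ay": 0,"az": 0}
    - {"x": 0,"y": 0,"z": -0.7,"ax": 0,"ay": 0,"az": 0}
    - {"x": 0,"y": 0,"z": -0.7,"ax": 0,"ay": 0,"az": 0}

```text
time_s: 28.6
tcp_pos: [0.5365, 0.2102, 0.16]
tcp_rot: [[-0.204, -0.979, -0.001], [-0.979, 0.204, -0.0], [0.0, 0.001, -1.0]]
wrist_force: [0.8, -0.9, -3.1]
finger_gap: 0.0227
```

>>> move_arm:
  motion:
    - {"x": 0,"y": 0,"z": -0.04,"ax": 0,"ay": 0,"az": 0}
    - {"x": 0,"y": 0,"z": -0.08,"ax": 0,"ay": 0,"az": 0}
    - {"x": 0,"y": 0,"z": -0.12,"ax": 0,"ay": 0,"az": 0}
    - {"x": 0,"y": 0,"z": -0.16,"ax": 0,"ay": 0,"az": 0}
    - {"x": 0,"y": 0,"z": -0.2,"ax": 0,"ay": 0,"az": 0}
    - {"x": 0,"y": 0,"z": -0.2,"ax": 0,"ay": 0,"az": 0}
    - {"x": 0,"y": 0,"z": -0.2,"ax": 0,"ay": 0,"az": 0}
    - {"x": 0,"y": 0,"z": -0.2,"ax": 0,"ay": 0,"az": 0}

```text
time_s: 29.6
tcp_pos: [0.5366, 0.2102, 0.1581]
tcp_rot: [[-0.204, -0.979, -0.0], [-0.979, 0.204, 0.0], [0.0, 0.0, -1.0]]
wrist_force: [-0.3, -0.4, -2.7]
finger_gap: 0.0227
```

>>> move_arm:
  motion:
    - {"x": 0,"y": 0,"z": -0.04,"ax": 0,"ay": 0,"az": 0}
    - {"x": 0,"y": 0,"z": -0.08,"ax": 0,"ay": 0,"az": 0}
    - {"x": 0,"y": 0,"z": -0.12,"ax": 0,"ay": 0,"az": 0}
    - {"x": 0,"y": 0,"z": -0.15,"ax": 0,"ay": 0,"az": 0}
    - {"x": 0,"y": 0,"z": -0.15,"ax": 0,"ay": 0,"az": 0}
    - {"x": 0,"y": 0,"z": -0.15,"ax": 0,"ay": 0,"az": 0}
    - {"x": 0,"y": 0,"z": -0.15,"ax": 0,"ay": 0,"az": 0}
    - {"x": 0,"y": 0,"z": -0.15,"ax": 0,"ay": 0,"az": 0}

```text
time_s: 30.6
tcp_pos: [0.5366, 0.2102, 0.1566]
tcp_rot: [[-0.204, -0.979, -0.0], [-0.979, 0.204, 0.0], [0.0, 0.0, -1.0]]
wrist_force: [0.2, -0.1, -2.5]
finger_gap: 0.0226
```

```bash
python3 st.py
```

```text
30.7 [0.5365 0.2102 0.1566] [[ 1.0262  0.0641 -2.3956]
 [-0.4754 -0.4248 -2.1742]] [-0.0355  0.0315 -0.0439] 0.022873360336365275
```

>>> move_arm:
  motion:
    - {"x": 0,"y": 0,"z": -0.04,"ax": 0,"ay": 0,"az": 0}
    - {"x": 0,"y": 0,"z": -0.08,"ax": 0,"ay": 0,"az": 0}
    - {"x": 0,"y": 0,"z": -0.12,"ax": 0,"ay": 0,"az": 0}
    - {"x": 0,"y": 0,"z": -0.15,"ax": 0,"ay": 0,"az": 0}
    - {"x": 0,"y": 0,"z": -0.15,"ax": 0,"ay": 0,"az": 0}
    - {"x": 0,"y": 0,"z": -0.15,"ax": 0,"ay": 0,"az": 0}
    - {"x": 0,"y": 0,"z": -0.15,"ax": 0,"ay": 0,"az": 0}
    - {"x": 0,"y": 0,"z": -0.15,"ax": 0,"ay": 0,"az": 0}

```text
time_s: 31.7
tcp_pos: [0.537, 0.2102, 0.1561]
tcp_rot: [[-0.203, -0.979, 0.001], [-0.979, 0.203, 0.0], [-0.0, -0.001, -1.0]]
wrist_force: [-2.2, -2.3, 5.7]
finger_gap: 0.0229
```

Floor reached (about 8 N at z 0.156, as predicted). Easing off 0.8 mm, opening, then retreating straight up.

>>> move_arm:
  motion:
    - {"x": 0,"y": 0,"z": 0.08,"ax": 0,"ay": 0,"az": 0}
    - {"x": 0,"y": 0,"z": 0.08,"ax": 0,"ay": 0,"az": 0}
    - {"x": 0,"y": 0,"z": 0.08,"ax": 0,"ay": 0,"az": 0}
    - {"x": 0,"y": 0,"z": 0.08,"ax": 0,"ay": 0,"az": 0}
    - {"x": 0,"y": 0,"z": 0.08,"ax": 0,"ay": 0,"az": 0}
    - {"x": 0,"y": 0,"z": 0.08,"ax": 0,"ay": 0,"az": 0}
    - {"x": 0,"y": 0,"z": 0.08,"ax": 0,"ay": 0,"az": 0}
    - {"x": 0,"y": 0,"z": 0.08,"ax": 0,"ay": 0,"az": 0}

```text
time_s: 32.7
tcp_pos: [0.5366, 0.2102, 0.156]
tcp_rot: [[-0.203, -0.979, -0.0], [-0.979, 0.203, 0.0], [-0.0, 0.0, -1.0]]
wrist_force: [-1.5, -1.0, 5.1]
finger_gap: 0.0229
```

>>> move_arm:
  motion:
    - {"x": 0,"y": 0,"z": 0,"ax": 0,"ay": 0,"az": 0}
    - {"x": 0,"y": 0,"z": 0,"ax": 0,"ay": 0,"az": 0}
    - {"x": 0,"y": 0,"z": 0,"ax": 0,"ay": 0,"az": 0}
    - {"x": 0,"y": 0,"z": 0,"ax": 0,"ay": 0,"az": 0}
    - {"x": 0,"y": 0,"z": 0,"ax": 0,"ay": 0,"az": 0}
    - {"x": 0,"y": 0,"z": 0,"ax": 0,"ay": 0,"az": 0}
    - {"x": 0,"y": 0,"z": 0,"ax": 0,"ay": 0,"az": 0}
    - {"x": 0,"y": 0,"z": 0,"ax": 0,"ay": 0,"az": 0}
  gripper: 0.7

```text
time_s: 33.7
tcp_pos: [0.5366, 0.2102, 0.1559]
tcp_rot: [[-0.204, -0.979, -0.0], [-0.979, 0.204, 0.0], [0.0, 0.0, -1.0]]
wrist_force: [0.2, -0.1, 1.0]
finger_gap: 0.0594
```

>>> move_arm:
  motion:
    - {"x": 0,"y": 0,"z": 0.3,"ax": 0,"ay": 0,"az": 0}
    - {"x": 0,"y": 0,"z": 1,"ax": 0,"ay": 0,"az": 0}
    - {"x": 0,"y": 0,"z": 2,"ax": 0,"ay": 0,"az": 0}
    - {"x": 0,"y": 0,"z": 4,"ax": 0,"ay": 0,"az": 0}
    - {"x": 0,"y": 0,"z": 6.5,"ax": 0,"ay": 0,"az": 0}
    - {"x": 0,"y": 0,"z": 9.5,"ax": 0,"ay": 0,"az": 0}
    - {"x": 0,"y": 0,"z": 12,"ax": 0,"ay": 0,"az": 0}
    - {"x": 0,"y": 0,"z": 13,"ax": 0,"ay": 0,"az": 0}

```text
time_s: 34.7
tcp_pos: [0.5375, 0.2105, 0.2885]
tcp_rot: [[-0.203, -0.979, 0.003], [-0.979, 0.203, 0.001], [-0.002, -0.003, -1.0]]
wrist_force: [0.4, 0.3, -0.1]
finger_gap: 0.0598
```

```bash
python3 st.py; python3 - <<'E'
from station import *
from h import *
o=[]
for n,x,y in(("scene",130,170),("side",150,190)):
    c=read_camera(n);np.savez(n+"8.npz",**c)
    o.append(cv2.resize(c["frame"][y:y+180,x:x+160,::-1],None,fx=2.5,fy=2.5,interpolation=cv2.INTER_CUBIC))
    C=[.5532,.2061,-.205];P=proj(c,world(C,[(-26,13,185),(-26,-13,185),(-6,33,145),(-6,-33,145)]));
    for q in (P-[x,y])*2.5: cv2.circle(o[-1],tuple(int(v) for v in q),2,(0,0,255),-1)
cv2.imwrite("pics/p8.png",np.hstack(o))
E
```

```text
34.8 [0.5374 0.2105 0.2881] [[ 0.8935 -0.4494  1.3913]
 [ 0.6686  0.5615  0.0118]] [0.0299 0.0052 0.0519] 0.05989743666657686
```

View pics/p8.png

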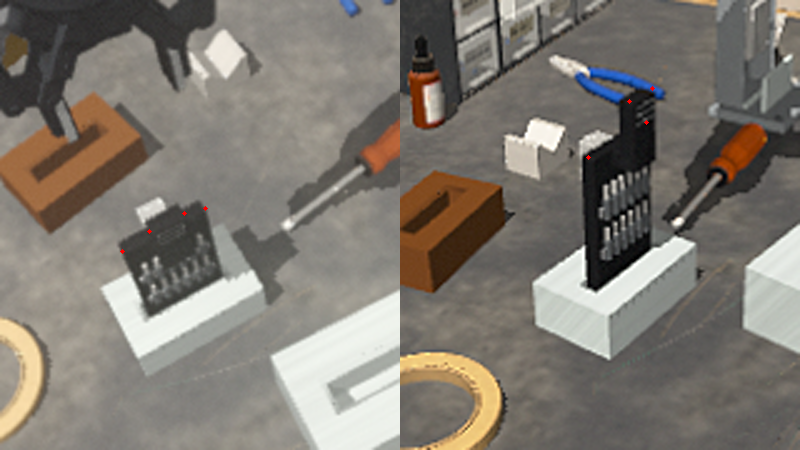

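Picture 11: the cassette stands in the slot with the gripper clear. Its top edges sit a few pixels from the predicted markers, so I'll take one closer look to quantify height and lean.

```bash
python3 - <<'E'
from h import *
def cr(n,x,y):
    f=np.load(n+"8.npz")["frame"][y:y+100,x:x+66,::-1]
    f=cv2.resize(np.clip(f.astype(float)*1.6,0,255).astype(np.uint8),None,fx=6,fy=6,interpolation=cv2.INTER_CUBIC)
    c=np.load(n+"8.npz");C=[.5532,.2061,-.205]
    P=proj(c,world(C,[(-26,13,185),(-26,-13,185),(-6,33,145),(-6,-33,145),(-6,33,40),(-6,-33,40),(35,55,40),(-35,-55,40),(-35,55,40)]))
    print(n,np.round((P-[x,y])*6).tolist())
    print([np.round((proj(c,world(C,(-6,33,145))+np.eye(3)[i]*.001)-proj(c,world(C,(-6,33,145))))*6,1).tolist() for i in range(3)])
    return f
cv2.imwrite("pics/p9.png",np.hstack([cr("scene",170,245),cr("side",217,222)]))
E
```

```text
scene [[120.0, 107.0], [203.0, 63.0], [53.0, 153.0], [252.0, 49.0], [116.0, 303.0], [294.0, 206.0], [4.0, 239.0], [392.0, 240.0], [92.0, 408.0]]
[[[-2.0, -2.2]], [[-2.7, 2.1]], [[-0.7, -1.6]]]
side [[148.0, 52.0], [203.0, 21.0], [51.0, 187.0], [190.0, 102.0], [64.0, 492.0], [193.0, 393.0], [-87.0, 481.0], [305.0, 390.0], [93.0, 563.0]]
[[[-3.1, -0.7]], [[-1.7, 1.5]], [[-0.1, -3.1]]]
```

View pics/p9.png

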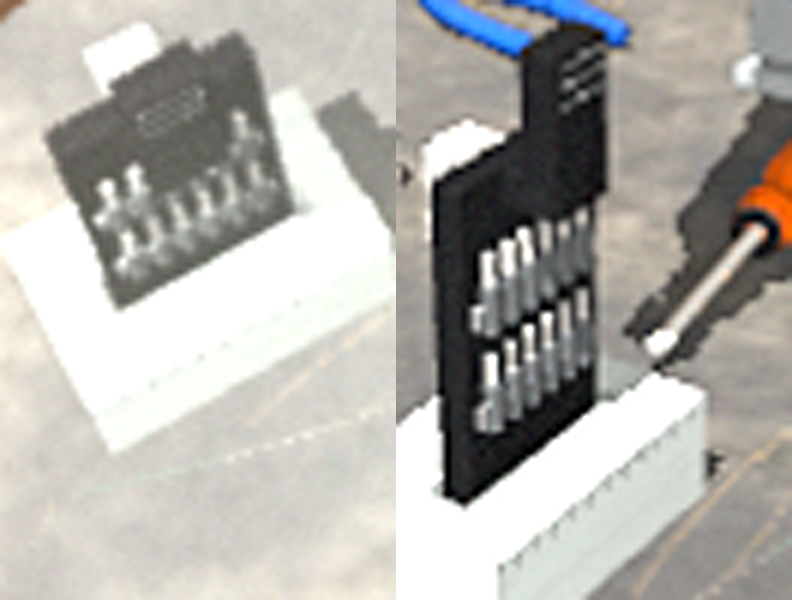

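Picture 12: the front corners at the mouth agree within about 1 px and the top edge is at or below the prediction, so the cassette is fully down. It is upright and nothing touches it.

```bash
python3 -c "
from station import *
print(job_done()); s=sense(); print(s['time_s'],s['wrist_force'])"
```

```text
the job is handed in; nothing more can be done
None
the job is handed in; nothing more can be done
```

The cassette is out of the dock and standing in the slot of the small silver cradle. I let go, backed the gripper off straight up and handed the job in at about 35 s; no verdict was reported.

- **Unhooking:** I felt the keeper after a lift of about 16–18 mm, at roughly 6.6 N extra, and eased back. I then tilted the cassette 0.15 rad about the bay point and on to 0.38 rad about the front lip. Drawing it out, every reading between moves showed only its weight.
- **Placing:** It went into the slot without side contact. The floor was felt at about 8 N, with the tool at z 0.156 m, where I expected 0.1557 m.
- **Last checks:** The pictures show it upright in the slot with the gripper clear, and the driver and V-block look undisturbed. The bush was outside the last pictures, but no move went near it.
- **Disagreement:** In the last pictures, the cassette's top edges sat a few pixels from where I predicted. On a closer look that fits the 2 mm camera calibration and a lean of about 0.03 rad at most. I did not measure the final depth independently of the floor contact.

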